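Ready the coin balance

ROBOT

A 6-joint arm with a two-finger parallel gripper is mounted at the origin on the work surface. World frame = base frame: x ahead of the robot, y to its left, z up, the work surface at z = 0. Lengths are in m, angles in degrees, forces in N, time in s.
With the tool pointing down it reaches from about 0.25 to 0.8 m from the base axis. Payload 8.5 kg.
Tool frame: the origin (TCP) lies between the finger pads, 19 mm behind the fingertips; this is the grasp point; z points along the fingers, y is the line along which they close (so a half turn about z gives the same grasp; the last joint's range is limited). The gripper opens to 85 mm and grips with 20 to 120 N. Pads are 22 mm wide; open, the fingers measure 114 mm over their backs; the gripper's body (76 mm by 85 mm) begins 54 mm behind the grasp point. The pads swing forward as they close: fully open they stand 13 mm farther back than shut.
Start: joints at [-67.38, 13.648, -0.773, 75.585, 0, 90], TCP at [0.202, -0.485, 0.25] pointing down, gripper open.
Joint ranges: [-152.45, 152.45], [-59.26, 108.67], [-65.41, 83.53], [-104.44, 129.93], [-82.83, 76.93], [-180, 180]. Speed limits (degrees/s): [127.2, 127.2, 159.86, 180, 180, 180].

INTERFACE

Orientations are given as [roll, pitch, yaw] about the fixed x, y, z axes, in that order (R = Rz(yaw) Ry(pitch) Rx(roll)).
In Python, from plant import robot gives the robot as it stands.
- The arm moves only by the tool play_rows, never from a script. Its argument "commands" is a list of rows, each a list of 6 numbers: the shift along the tool's x, y, z in m, then the turn, a rotation vector about the tool's x, y, z in rad. In form: [[dx, dy, dz, rx, ry, rz], ...]. A call has 1 to 10 rows; each row shifts and turns the commanded pose from where the row before left it, along the tool's axes as they then stand; what a row does not reach is not made up. A row lasts 1/12 s, in which the tool goes at most 41.7 mm and 7.16 degrees, less where a joint would pass 70% of its speed; a pose out of reach is approached as far as the arm can. A call is refused whole if a number of a shift passes 0.0417 or a number of a turn 0.125, either way. A call with a gripper value outside its range is refused whole. "gripper" is the opening, from 0 (shut) to 1 (fully open), set as the call begins (left out, the last holds). The fingers move at their own pace and stop on an object; "grip_force" is the grip in N (left out, the last holds). Time passes only in rows, so rows that do not move let the fingers close. It gives the time, the measured TCP pose, the force, the opening and the grip force at its end, in the units of the state.
- robot.get_obs(): the state, without advancing time (a new reading comes with each control period).
- robot.read_camera(name): name is "side" or "top"; returns a dict with "pixels" (480x640x3 uint8, red, green, blue), "range_z" (480x640 float32, m along the optical axis (not along the pixel's ray), 0 where there is no reading), "fx", "fy", "cx", "cy" (pixels), "rvec" (rotation vector, rad) and "tvec" (3), from world to camera coordinates, as OpenCV has them. Camera axes: x right, y down, z forward; pixel columns grow to the right and rows downward; lengths in m; the calibration is good to about 2 mm. A picture is of the moment at which its call begins.
- robot.finish_job(): hands the job in; it is judged then, once.
The state is a dict: "t": time; "qpos": joint angles; "dq": joint speeds; "joint_efforts": joint torques, N m; "eef_pos": TCP position; "eef_rot": TCP orientation; "ft_force": force on the tool from outside, world axes, zero at the start; "torque": the same for the moment, N m; "gripper_width": opening from 0.0 (shut) to 1.0 (fully open); "gripper_force": force on a finger pad.
Only numpy, scipy, OpenCV 4.12 (cv2) and the standard library are available. Lean on these libraries where they do the work, as an engineer would, in place of code of your own. Each camera call takes 0.05 s, during which the arm holds its last target. There are 200 camera calls.

TASK

Get the coin balance ready for weighing: turn its two foot knobs until the pan is level, then with the pan empty press the zero key fully down, and then gently stand the check weight upright in the middle of the pan. Put away the coin holders lying about the desk as well, in any order: round capsules in the round dish, rectangular slabs in the rectangular tray. Leave the eagle figurine and the pen pot where they are.

Things in the scene. Friction and masses are not known exactly. Their poses are not given: they have to be found in the camera images.
- balance: coin balance, fixed; origin on the desk under the middle of its white housing, -x its front; this frame does not tilt. Housing 180 mm wide, x -120 to +115 mm, 67 mm high, its key deck (x below -35) 49 mm. One fixed rear foot at x +95, y 0; screw feet at x -85, y +125 (left) and -125 mm (right). Turning one tips housing, pan and keys about the line through the other two feet
- pan: the balance's round steel weighing pan, 130 mm across, fixed on the housing and tilting with it; origin 14 mm below the centre of its top face, x as the balance's x, z square to the pan: vertical when the balance is level. A small ball level at the left of the key deck: its steel ball runs to the low side, and lies inside the black ring when level
- pan_top (a point): centre of the pan's top face, about 81 mm above the desk; axes as the pan's
- foot_knob_left (a point): black fluted knob, 32 mm across, 60 to 86 mm above the desk, on the foot screw at the balance's front left (+y) corner; the point is on the axis, 76 mm up (TCP height to grip). Clockwise from above raises that corner 15 mm a turn, anticlockwise lowers it; needs up to 4.5 rad either way, 0.1 N m, and stays where left. The knob itself does not rise or sink
- foot_knob_right (a point): black fluted knob, 32 mm across, 60 to 86 mm above the desk, on the foot screw at the balance's front right (-y) corner; the point is on the axis, 76 mm up (TCP height to grip). Clockwise from above raises that corner 15 mm a turn, anticlockwise lowers it; needs up to 4.5 rad either way, 0.1 N m, and stays where left. The knob itself does not rise or sink
- zero_key_top (a point): middle of the top of the black zero key, 20 x 26 mm, on the right of the key deck (x = -90, y = -55 mm in the balance's frame), standing 6 mm proud of it, about 55 mm above the desk; a spring push key
- zero_key (a joint): travel of the zero key in m: 0 up, 0.004 fully down (4 N); it springs back
- check_weight: the 500 g check weight, a steel cylinder 38 mm across with a narrower knob on top, 64 mm tall over all: body up to 44 mm, neck 18 mm across, knob 27 mm across from 56 to 64 mm. It stands upright on the desk; origin at the centre of its underside
- capsule1: round coin capsule, grey plastic disc 46 mm across and 10 mm thick with a silver coin in it, lying flat on the desk; origin at the centre of its underside; about 40 g. May be absent
- capsule2: round coin capsule, grey plastic disc 46 mm across and 10 mm thick with a silver coin in it, lying flat on the desk; origin at the centre of its underside; about 40 g. May be absent
- capsule3: round coin capsule, grey plastic disc 46 mm across and 10 mm thick with a silver coin in it, lying flat on the desk; origin at the centre of its underside; about 40 g. May be absent
- slab1: rectangular coin slab, flat grey plastic holder 86 x 60 x 10 mm with a coin and a white paper label, lying flat on the desk; origin at the centre of its underside, x along its long side; about 60 g. May be absent
- slab2: rectangular coin slab, flat grey plastic holder 86 x 60 x 10 mm with a coin and a white paper label, lying flat on the desk; origin at the centre of its underside, x along its long side; about 60 g. May be absent
- dish: round dark wooden dish, 152 mm across the rim, 26 mm high, wall 5 mm, inner floor 122 mm across and 5 mm above the desk, flaring to 142 mm at the rim; fixed; origin on the desk under its centre
- tray: rectangular dark wooden tray 160 (x) x 132 (y) mm, 30 mm high, wall 6 mm, inner floor 6 mm above the desk; fixed; origin on the desk under its centre
- eagle: eagle figurine on a round base, 145 mm tall, base 90 mm across; a bystander, origin under its base
- pen_pot: blue ceramic pen pot, 72 mm across, 160 mm tall with its pens; a bystander, origin under it

How it is judged:
By the outcome, as a careful person would: the job done as asked, in the order asked, and still so for the second after the job is handed in, with the robot touching nothing.
Of capsule1, capsule2, capsule3, slab1, slab2 only 3 to 5 are there at a start; the rules pass over those that are not, and their reading is None.
At some moment in a run one of capsule1, capsule2, capsule3, slab1, slab2 may be knocked a few centimetres aside while the robot is not near it.
It also fails if it takes over 210 s, if anything falls off the work surface, if the arm or the gripper's body presses on something with over 40 N, if the wrist force passes 120 N, or if a joint passes its speed limit or range.

## Working session

There is one attempt and no reset: what is moved stays moved. The work goes in short steps, Python scripts to look and compute and a tool call to move; the robot and the scene stay as the last step left them, time stands still between calls to the robot, and variables do not carry over. Pictures are saved under pics/ and viewed, at most 14 in all, crops included, and the job is handed in when it is done.

Besides the shell and the picture viewer there is one more tool, called as name([rows], argument=value, ...), one row to a line, values as JSON. play_rows: Moves the arm, as the interface text tells. Its arguments: {"type":"object","properties":{"commands":{"type":"array","items":{"type":"array","items":{"type":"number"}}},"gripper":{"type":"number"},"grip_force":{"type":"number"}},"required":["commands"]}

```bash
ls; mkdir -p pics; cat > h.py <<'E'
import numpy as np, cv2
from plant import robot
def cam(n):
    c=robot.read_camera(n); R=cv2.Rodrigues(np.array(c['rvec'],float))[0]; t=np.array(c['tvec'],float).ravel()
    Z=c['range_z'].astype(float); v,u=np.mgrid[:480,:640]
    P=np.stack([(u-c['cx'])/c['fx']*Z,(v-c['cy'])/c['fy']*Z,Z],-1)
    W=(P-t)@R; W[Z==0]=np.nan
    return c,W,R,t
def save(c,name,crop=None,s=1):
    im=c['pixels'][:,:,::-1]
    if crop: x0,y0,x1,y1=crop; im=im[y0:y1,x0:x1]
    cv2.imwrite('pics/'+name,cv2.resize(im,None,fx=s,fy=s,interpolation=cv2.INTER_CUBIC))
E
python3 - <<'E'
from h import *
print(robot.get_obs())
for n in('top','side'):
    c,W,R,t=cam(n); save(c,n+'0.png'); np.savez(n+'0.npz',W=W,px=c['pixels']); print(n,-R.T@t,c['fx'],R[2])
E
```

```text
pics
{'t': 0.0, 'qpos': array([-6.73800134e+01,  1.36831891e+01, -8.16977907e-01,  7.55818239e+01,
       -1.39403661e-05,  9.00023879e+01]), 'dq': array([ 0.01679432, -0.03030899,  0.09182844,  0.07192252,  0.05775797,
        0.02359038]), 'joint_efforts': array([ 3.56723949e-04, -5.38784623e+01,  3.46437085e+01,  1.82273251e-02,
        8.15549629e-05,  2.08473256e-05]), 'eef_pos': array([ 0.20178218, -0.48427453,  0.2493569 ]), 'eef_rot': array([-1.79918009e+02,  1.73574963e-05,  2.26175987e+01]), 'ft_force': array([ 0.47636249, -0.12173674,  0.05963483]), 'torque': array([ 0.02268018, -0.03794504, -0.0035699 ]), 'gripper_force': 0.0, 'gripper_width': 0.9982104096784511}
top [ 3.81410475e-01 -1.31867256e-03  1.33791355e+00] 608.0110322322956 [ 0.1834525  -0.00994914 -0.98297823]
side [0.41809871 0.8904437  1.09858512] 516.7865836905722 [ 0.1245036  -0.65946213 -0.74135589]
```

View pics/top0.png

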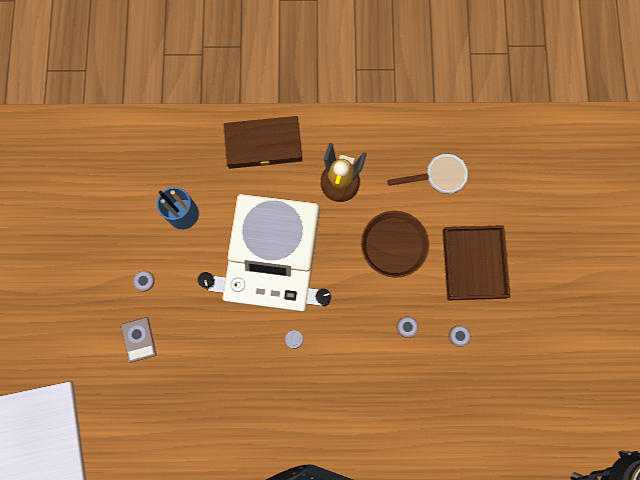

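View pics/side0.png

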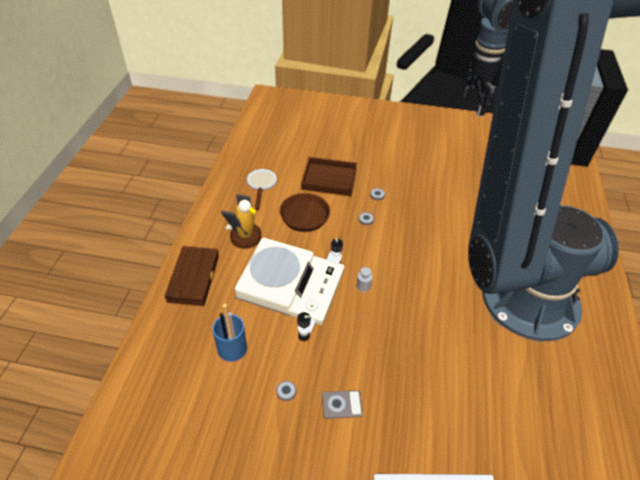

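The top picture shows capsules at (143,281), (407,327) and (460,336), a slab at (138,339), and the weight at (293,339). The knobs are at (206,280) and (323,297), the dish at (395,243) and the tray at (477,263). Next I measure these.

```bash
cat > m.py <<'E'
from h import *
def blob(W,box,zlo,zhi,mask=None):
    x0,y0,x1,y1=box; w=W[y0:y1,x0:x1].reshape(-1,3); 
    return w[(w[:,2]>zlo)&(w[:,2]<zhi)]
def rect(p):
    (c,s,a)=cv2.minAreaRect((p[:,:2]*1000).astype(np.float32)); return np.round(c,1),np.round(s,1),round(a,1),round(np.median(p[:,2])*1000,1),len(p)
def circ(p):
    (c,r)=cv2.minEnclosingCircle((p[:,:2]*1000).astype(np.float32)); return np.round(c,1),round(r,1),round(np.median(p[:,2])*1000,1),len(p),np.round(np.mean(p[:,:2],0)*1000,1)
def plane(p):
    for _ in range(3):
        A=np.c_[p[:,:2]-p[:,:2].mean(0),np.ones(len(p))]; s=np.linalg.lstsq(A,p[:,2],rcond=None)[0]; r=p[:,2]-A@s; p=p[abs(r)<2.5*r.std()+1e-6]
    return s, r.std(), p[:,:2].mean(0)
E
python3 - <<'E'
from m import *
d=np.load('top0.npz');W=d['W'];px=d['px']
for n,b in dict(c1=(125,265,162,298),c2=(390,310,425,345),c3=(445,320,478,352)).items(): print(n,circ(blob(W,b,.006,.02)))
print('slab',rect(blob(W,(110,310,165,370),.006,.02)))
print('wt',circ(blob(W,(275,322,312,356),.055,.075)),circ(blob(W,(275,322,312,356),.03,.075)))
for n,b in dict(kl=(195,268,217,292),kr=(312,285,334,308)).items(): print(n,circ(blob(W,b,.078,.1)))
print('dish',circ(blob(W,(355,205,435,282),.018,.04)))
print('tray',rect(blob(W,(435,218,518,306),.022,.045)))
p=W[205:258,245:300].reshape(-1,3); print('pan',plane(p))
# pan pixels by hue
h=px[:,:,2].astype(int)-px[:,:,0]; m=np.zeros(h.shape,bool); m[190:268,230:315]=(h[190:268,230:315]>8)
print('pan circ',circ(W[m])); 
print('housing rect',rect(blob(W,(215,185,325,318),.035,.12)))
print('desk',np.nanmedian(W[380:420,200:400,2]))
S=np.load('side0.npz')['W']; 
for n,u,v in [('pan',275,266),('kl',304,318),('kr',336,243),('wt',365,270)]: print(n,S[v,u])
E
```

```text
c1 (array([566.2, 382.2]), 32.7, np.float64(9.8), 293, array([562.7, 382.3]))
c2 (array([ 445.9, -197. ]), 36.0, np.float64(9.8), 291, array([ 457.9, -195.5]))
c3 (array([ 444.3, -312.7]), 30.3, np.float64(9.8), 305, array([ 437.9, -308.9]))
slab (array([438.4, 386.3]), array([148.7,  82.3]), 30.8, np.float64(9.6), 1001)
wt (array([432.4,  49.8]), 13.4, np.float64(62.9), 131, array([432.1,  49.8])) (array([431.8,  50.3]), 18.8, np.float64(59.8), 249, array([431.5,  49.7]))
kl (array([554.9, 233.3]), 17.3, np.float64(85.1), 198, array([553.9, 232.6]))
kr (array([518.2, -11.5]), 16.9, np.float64(84.9), 191, array([517.8, -11.7]))
dish (array([ 639.7, -171.4]), 76.0, np.float64(23.8), 643, array([ 643.4, -175.3]))
tray (array([ 597.6, -350.1]), array([161. , 134.7]), 1.7, np.float64(28.0), 798)
 ** On entry to DLASCL parameter number  4 had an illegal value
 ** On entry to DLASCL parameter number  4 had an illegal valueTraceback (most recent call last):
  File "<stdin>", line 9, in <module>
  File "m.py", line 11, in plane
    A=np.c_[p[:,:2]-p[:,:2].mean(0),np.ones(len(p))]; s=np.linalg.lstsq(A,p[:,2],rcond=None)[0]; r=p[:,2]-A@s; p=p[abs(r)<2.5*r.std()+1e-6]
                                                        ~~~~~~~~~~~~~~~^^^^^^^^^^^^^^^^^^^^^
    x, resids, rank, s = _umath_linalg.lstsq(a, b, rcond,
                         ~~~~~~~~~~~~~~~~~~~^^^^^^^^^^^^^
                                             signature=signature)
                                             ^^^^^^^^^^^^^^^^^^^^
    raise LinAlgError("SVD did not converge in Linear Least Squares")
numpy.linalg.LinAlgError: SVD did not converge in Linear Least Squares
```

```bash
cat >> m.py <<'E'
def comp(W,box,zlo,zhi):
    x0,y0,x1,y1=box; w=W[y0:y1,x0:x1]; m=((w[:,:,2]>zlo)&(w[:,:,2]<zhi)).astype(np.uint8)
    m=cv2.morphologyEx(m,cv2.MORPH_OPEN,np.ones((3,3),np.uint8))
    n,l,s,_=cv2.connectedComponentsWithStats(m); return w[l==1+np.argmax(s[1:,4])]
E
cat > tilt.py <<'E'
from m import *
def tilt(tag=None,yaw=-8.5):
    for n in('top','side'):
        c,W,R,t=cam(n); hs=c['pixels'][:,:,2].astype(int)-c['pixels'][:,:,0]
        m=(hs>8)&(W[:,:,2]>.065)&(W[:,:,2]<.1)&(np.hypot(W[:,:,0]-.645,W[:,:,1]-.095)<.075)
        m=cv2.erode(m.astype(np.uint8),np.ones((3,3)))>0
        s,r,c0=plane(W[m]); a=np.radians(yaw); ex=np.array([np.cos(a),np.sin(a)]); ey=np.array([-ex[1],ex[0]])
        print(n,'slope x,y deg',np.degrees([s[:2]@ex,s[:2]@ey]).round(2),'z',s[2].round(4),'rms',r.round(4),m.sum(),c0.round(4),circ(W[m])[0:2])
        if tag: save(c,f'{n}{tag}.png'); np.savez(f'{n}{tag}.npz',W=W,px=c['pixels'])
if __name__=='__main__': tilt()
E
python3 - <<'E'
from m import *
W=np.load('top0.npz')['W']
for n,b in dict(c1=(125,265,162,298),c2=(390,310,425,345),c3=(445,320,478,352)).items(): print(n,circ(comp(W,b,.0055,.02)))
print('slab',rect(comp(W,(110,310,165,370),.0055,.02)))
from tilt import tilt; tilt('1')
E
```

```text
c1 (array([561.5, 382.7]), 23.0, np.float64(9.8), 253, array([562.4, 382.6]))
c2 (array([ 458.1, -195.2]), 21.8, np.float64(9.8), 229, array([ 459.7, -196.3]))
c3 (array([ 438.9, -308.6]), 22.8, np.float64(9.8), 209, array([ 441. , -306.7]))
slab (array([435. , 387.8]), array([84.2, 61. ]), 14.6, np.float64(9.6), 851)
top slope x,y deg [ 0.72 -2.51] z 0.0792 rms 0.0023 2422 [0.6583 0.0938] (array([659.4,  94.4]), 61.2)
side slope x,y deg [ 0.95 -2.38] z 0.0796 rms 0.002 1260 [0.6608 0.0969] (array([660.4,  96. ]), 59.3)
```

Pan slope is about +0.8° in x and −2.45° in y. So the left corner needs raising about 7.9 mm (3.3 rad clockwise) and the right corner lowering about 2.8 mm (1.2 rad anticlockwise). I start with the right knob at (0.518, −0.012).

play_rows([
  [0,0,0,0,0,-0.1176],
  [0,0,0,0,0,-0.1176],
  [0,0,0,0,0,-0.1176],
  [0,0,0,0,0,-0.1176],
  [0,0,0,0,0,-0.1176],
  [0,0,0,0,0,-0.1176],
  [0,0,0,0,0,-0.1176],
  [0,0,0,0,0,-0.1176],
  [0,0,0,0,0,-0.1176],
  [0,0,0,0,0,-0.1176],
], gripper=0.65)

```text
t: 1.03
eef_pos: [0.2019, -0.4845, 0.2498]
eef_rot: [-180.0, -0.0, 90.3]
ft_force: [0.3, -1.6, -0.3]
gripper_width: 0.651
gripper_force: 0.0
```

play_rows([
  [0.02,0.014,0,0,0,0],
  [0.03,0.02,0,0,0,0],
  [0.03,0.02,0,0,0,0],
  [0.03,0.02,0,0,0,0],
  [0.03,0.02,0,0,0,0],
  [0.03,0.02,0,0,0,0],
  [0.03,0.02,0,0,0,0],
  [0.03,0.02,0,0,0,0],
  [0.03,0.02,0,0,0,0],
  [0.03,0.02,0,0,0,0],
])

```text
t: 1.87
eef_pos: [0.3965, -0.1929, 0.2501]
eef_rot: [180.0, 0.0, 90.0]
ft_force: [0.6, -1.1, 0.3]
gripper_width: 0.65
gripper_force: 0.0
```

play_rows([
  [0.03,0.02,0,0,0,0],
  [0.03,0.02,0,0,0,0],
  [0.03,0.02,0,0,0,0],
  [0.03,0.02,0,0,0,0],
  [0.03,0.02,0,0,0,0],
  [0.02,0.02,0,0,0,0],
  [0.01,0.006,0,0,0,0],
  [0,0,0,0,0,0],
  [0,0,0,0,0,0],
])

```text
t: 2.62
eef_pos: [0.5215, -0.0144, 0.2496]
eef_rot: [-179.9, 0.0, 90.1]
ft_force: [0.7, -0.7, 0.1]
gripper_width: 0.65
gripper_force: 0.0
```

play_rows([
  [0.0027,-0.0035,0.02,0,0,0],
  [0,0,0.03,0,0,0],
  [0,0,0.03,0,0,0],
  [0,0,0.03,0,0,0],
  [0,0,0.03,0,0,0],
  [0,0,0.02,0,0,0],
  [0,0,0.014,0,0,0],
  [0,0,0,0,0,0],
  [0,0,0,0,0,0],
])

```text
t: 3.37
eef_pos: [0.5174, -0.013, 0.076]
eef_rot: [-179.9, 0.0, 89.9]
ft_force: [0.4, -0.1, 0.3]
gripper_width: 0.648
gripper_force: 0.0
```

play_rows([
  [0,0,0,0,0,0],
  [0,0,0,0,0,0],
  [0,0,0,0,0,0],
  [0,0,0,0,0,0],
  [0,0,0,0,0,0],
  [0,0,0,0,0,0],
], gripper=0.2, grip_force=25)

```text
t: 3.87
eef_pos: [0.5194, -0.0123, 0.0775]
eef_rot: [179.8, 0.1, 90.0]
ft_force: [-0.6, -2.3, 7.4]
gripper_width: 0.367
gripper_force: 25.1
```

play_rows([
  [0,0,0,0,0,-0.117],
  [0,0,0,0,0,-0.117],
  [0,0,0,0,0,-0.117],
  [0,0,0,0,0,-0.117],
  [0,0,0,0,0,-0.117],
  [0,0,0,0,0,-0.117],
  [0,0,0,0,0,-0.117],
  [0,0,0,0,0,-0.117],
  [0,0,0,0,0,-0.117],
  [0,0,0,0,0,-0.117],
])

```text
t: 4.7
eef_pos: [0.5179, -0.0134, 0.0773]
eef_rot: [-179.8, 0.1, 157.3]
ft_force: [-6.2, -8.0, 12.3]
gripper_width: 0.365
gripper_force: 26.1
```

play_rows([
  [0,0,0,0,0,0],
  [0,0,0,0,0,0],
])

```text
t: 4.87
eef_pos: [0.5179, -0.0134, 0.0773]
eef_rot: [-179.8, 0.1, 157.0]
ft_force: [-5.2, -7.7, 11.0]
gripper_width: 0.367
gripper_force: 26.1
```

```bash
python3 tilt.py; python3 -c "
from h import *
o=robot.get_obs();print(o['qpos'].round(1),o['eef_rot'])"
```

```text
top slope x,y deg [ 1.35 -2.11] z 0.0784 rms 0.0024 2009 [0.6611 0.1019] (array([658.9,  93.6]), 60.8)
side slope x,y deg [ 1.32 -1.64] z 0.0792 rms 0.0019 1179 [0.6602 0.096 ] (array([659.6,  94.1]), 59.0)
[ -1.4  19.8 -19.1  51.1  -0.2  21.6] [-1.79796654e+02  8.15951872e-02  1.56996354e+02]
```

play_rows([
  [0,0,0,0,0,0],
  [0,0,0,0,0,0],
  [0,0,0,0,0,0],
  [0,0,-0.02,0,0,0],
  [0,0,-0.02,0,0,-0.116],
  [0,0,-0.02,0,0,-0.116],
  [0,0,-0.02,0,0,-0.116],
  [0,0,0,0,0,-0.116],
  [0,0,0,0,0,-0.116],
  [0,0,0,0,0,-0.116],
], gripper=0.65)

```text
t: 5.8
eef_pos: [0.5187, -0.0116, 0.1565]
eef_rot: [180.0, 0.1, -162.7]
ft_force: [0.2, 0.5, 0.1]
gripper_width: 0.647
gripper_force: 0.0
```

play_rows([
  [0,0,0,0,0,-0.116],
  [0,0,0,0,0,-0.116],
  [0,0,0,0,0,-0.116],
  [0,0,0,0,0,-0.116],
  [0,0,0,0,0,-0.116],
  [0,0,0,0,0,-0.116],
  [0,0,0,0,0,-0.116],
  [0,0,0,0,0,-0.116],
  [0,0,0,0,0,-0.116],
  [0,0,0,0,0,-0.116],
])

```text
t: 6.63
eef_pos: [0.5185, -0.0116, 0.156]
eef_rot: [180.0, 0.0, -96.3]
ft_force: [0.0, -0.2, 0.6]
gripper_width: 0.652
gripper_force: 0.0
```

play_rows([
  [0,0,0,0,0,-0.116],
  [-0.0246,-0.0036,0,0,0,0],
  [-0.035,-0.005,0,0,0,0],
  [-0.035,-0.005,0,0,0,0],
  [-0.035,-0.005,0,0,0,0],
  [-0.035,-0.005,0,0,0,0],
  [-0.035,-0.005,0,0,0,0],
  [-0.03,-0.005,0,0,0,0],
  [-0.0166,-0.003,0,0,0,0],
  [0,0,0,0,0,0],
])

```text
t: 7.47
eef_pos: [0.5552, 0.2377, 0.1556]
eef_rot: [-180.0, 0.1, -89.8]
ft_force: [0.1, -0.5, -0.7]
gripper_width: 0.649
gripper_force: 0.0
```

play_rows([
  [0.0018,0,0.01,0,0,0],
  [0,0,0.01,0,0,0],
  [0,0,0,0,0,0],
  [0,0,0,0,0,0],
])

```text
t: 7.8
eef_pos: [0.5542, 0.2309, 0.1349]
eef_rot: [179.9, -0.1, -90.1]
ft_force: [-0.6, -0.5, 0.7]
gripper_width: 0.649
gripper_force: 0.0
```

play_rows([
  [0,0,0.02,0,0,0],
  [0,0,0.02,0,0,0],
  [0,0,0.014,0,0,0],
  [0,0,0.005,0,0,0],
  [0,0,0,0,0,0],
  [0,0,0,0,0,0],
])

```text
t: 8.3
eef_pos: [0.5552, 0.2322, 0.0776]
eef_rot: [-180.0, 0.0, -90.0]
ft_force: [0.5, -0.3, -0.4]
gripper_width: 0.649
gripper_force: 0.0
```

play_rows([
  [0,0,0,0,0,0],
  [0,0,0,0,0,0],
  [0,0,0,0,0,0],
  [0,0,0,0,0,0],
  [0,0,0,0,0,0],
  [0,0,0,0,0,0],
], gripper=0.2)

```text
t: 8.8
eef_pos: [0.5557, 0.2327, 0.0783]
eef_rot: [-179.9, 0.0, -90.0]
ft_force: [-0.3, -1.1, 6.0]
gripper_width: 0.369
gripper_force: 24.7
```

play_rows([
  [0,0,0,0,0,0.1143],
  [0,0,0,0,0,0.1143],
  [0,0,0,0,0,0.1143],
  [0,0,0,0,0,0.1143],
  [0,0,0,0,0,0.1143],
  [0,0,0,0,0,0.1143],
  [0,0,0,0,0,0.1143],
  [0,0,0,0,0,0.1143],
  [0,0,0,0,0,0.1143],
  [0,0,0,0,0,0.1143],
])

```text
t: 9.63
eef_pos: [0.5567, 0.2321, 0.0783]
eef_rot: [-179.9, 0.2, -155.8]
ft_force: [4.4, -5.2, 5.4]
gripper_width: 0.359
gripper_force: 24.6
```

```bash
python3 tilt.py; python3 -c "
from h import *
o=robot.get_obs();print(o['qpos'].round(1),o['eef_rot'])"
```

```text
top slope x,y deg [ 0.82 -1.27] z 0.079 rms 0.0024 2414 [0.6582 0.0929] (array([659.3,  92.9]), 61.2)
side slope x,y deg [ 0.57 -0.84] z 0.0798 rms 0.002 806 [0.6749 0.1013] (array([665.8,  97. ]), 57.2)
[22.7 26.9 -7.  55.9 -0.1 -1.5] [-179.86726903    0.19216272 -155.78600015]
```

Right direction. I do the remaining 20 rows, then look at the ball level.

play_rows([
  [0,0,0,0,0,0.1143],
  [0,0,0,0,0,0.1143],
  [0,0,0,0,0,0.1143],
  [0,0,0,0,0,0.1143],
  [0,0,0,0,0,0.1143],
  [0,0,0,0,0,0.1143],
  [0,0,0,0,0,0.1143],
  [0,0,0,0,0,0.1143],
  [0,0,0,0,0,0.1143],
  [0,0,0,0,0,0.1143],
])

```text
t: 10.57
eef_pos: [0.5565, 0.2309, 0.0783]
eef_rot: [180.0, 0.3, 138.6]
ft_force: [3.3, -11.3, 6.5]
gripper_width: 0.361
gripper_force: 24.8
```

play_rows([
  [0,0,0,0,0,0.1143],
  [0,0,0,0,0,0.1143],
  [0,0,0,0,0,0.1143],
  [0,0,0,0,0,0.1143],
  [0,0,0,0,0,0.1143],
  [0,0,0,0,0,0.1143],
  [0,0,0,0,0,0.1143],
  [0,0,0,0,0,0],
  [0,0,0,0,0,0],
  [0,0,0,0,0,0],
])

```text
t: 11.4
eef_pos: [0.5557, 0.2305, 0.0782]
eef_rot: [179.9, 0.2, 93.1]
ft_force: [1.1, -11.3, 7.9]
gripper_width: 0.364
gripper_force: 25.0
```

```bash
python3 - <<'E'
from tilt import *
tilt('2'); tilt()
o=robot.get_obs();print(o['qpos'].round(1),o['eef_rot'])
a=np.load('top2.npz')['px']; d=np.load('top0.npz')['px']
f=lambda p:cv2.resize(p[265:310,215:310],None,fx=6,fy=6,interpolation=cv2.INTER_CUBIC)
cv2.imwrite('pics/lev2.png',np.vstack([f(d),f(a)])[:,:,::-1])
E
```

```text
top slope x,y deg [ 0.27 -0.11] z 0.0798 rms 0.0023 2276 [0.6584 0.0925] (array([660. ,  91.5]), 60.7)
side slope x,y deg [ 0.13 -0.26] z 0.0808 rms 0.002 556 [0.6729 0.1028] (array([665.2,  94.6]), 57.1)
top slope x,y deg [ 0.17 -0.27] z 0.0798 rms 0.0023 2353 [0.6584 0.0916] (array([659.7,  91.7]), 60.8)
side slope x,y deg [0.17 0.  ] z 0.0807 rms 0.0018 629 [0.6773 0.1019] (array([664.2,  94.4]), 57.0)
[ 22.6  26.9  -7.1  56.   -0.2 109.5] [179.88209563   0.2072784   93.10610224]
```

View pics/lev2.png

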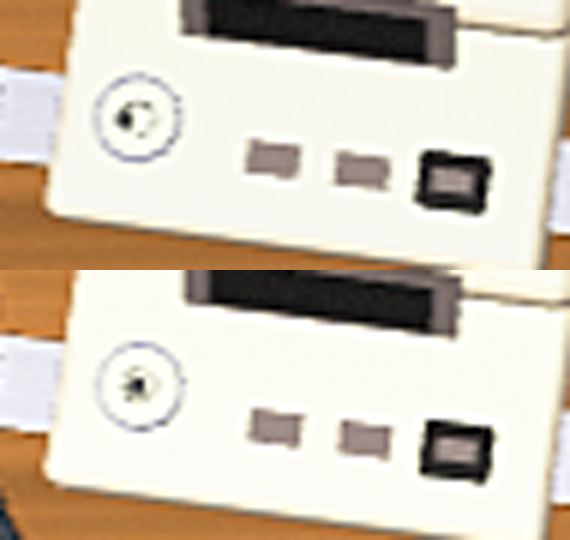

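play_rows([
  [0,0,0,0,0,0.1],
  [0,0,0,0,0,0.1],
  [0,0,0,0,0,0.1],
  [0,0,0,0,0,0.05],
  [0,0,0,0,0,0],
  [0,0,0,0,0,0],
  [0,0,0,0,0,0],
])

```text
t: 12.18
eef_pos: [0.5553, 0.2305, 0.0782]
eef_rot: [179.9, 0.2, 73.1]
ft_force: [-1.0, -12.3, 9.8]
gripper_width: 0.367
gripper_force: 25.2
```

play_rows([
  [0,0,0,0,0,0],
  [0,0,0,0,0,0],
  [0,0,0,0,0,0],
  [0,0,-0.02,0,0,0],
  [0,0,-0.03,0,0,0],
  [0,0,-0.03,0,0,0],
  [0,0,-0.02,0,0,0],
  [0,0,0,0,0,0],
], gripper=0.65)

```text
t: 12.85
eef_pos: [0.5568, 0.2337, 0.1816]
eef_rot: [179.7, -0.3, 73.2]
ft_force: [0.8, 0.3, 1.2]
gripper_width: 0.653
gripper_force: 0.0
```

play_rows([
  [0,0,0,0,0,-0.1],
  [0.035,0,0,0,0,-0.1],
  [0.035,0,0,0,0,-0.1],
  [0.035,0,0,0,0,-0.08],
  [0.03,-0.005,0,0,0,0],
  [0.0,-0.005,0,0,0,0],
  [0,0,0,0,0,0],
])

```text
t: 13.43
eef_pos: [0.5507, 0.3675, 0.1758]
eef_rot: [-179.9, 0.0, 95.1]
ft_force: [0.4, -0.0, 0.1]
gripper_width: 0.651
gripper_force: 0.0
```

```bash
python3 - <<'E'
from tilt import *
tilt('3'); tilt(); tilt()
o=robot.get_obs();print(o['qpos'].round(1),o['eef_rot'],o['eef_pos'])
a=np.load('top3.npz'); p=a['px'];W=a['W']
cv2.imwrite('pics/lev3.png',cv2.resize(p[265:310,215:310],None,fx=8,fy=8,interpolation=cv2.INTER_CUBIC)[:,:,::-1])
# desk slope reference and key
s,r,c0=plane(W[360:440,200:400].reshape(-1,3));print('desk',np.degrees(s[:2]),s[2])
for u,v in[(290,295),(290,296),(237,284)]: print(W[v,u])
E
```

```text
top slope x,y deg [ 0.02 -0.06] z 0.0799 rms 0.0023 2258 [0.6566 0.0918] (array([659.8,  91.6]), 60.7)
side slope x,y deg [-1.02  0.95] z 0.0808 rms 0.0015 49 [0.703 0.123] (array([701.2, 119.1]), 29.6)
top slope x,y deg [-0.19  0.05] z 0.08 rms 0.0025 2269 [0.6573 0.0924] (array([659.8,  91.5]), 60.8)
side slope x,y deg [3.2  2.81] z 0.0808 rms 0.0019 56 [0.7028 0.1212] (array([700.1, 118.7]), 29.2)
top slope x,y deg [-0.04 -0.25] z 0.0799 rms 0.0023 2326 [0.6575 0.0922] (array([659.6,  91.7]), 61.2)
side slope x,y deg [3.8 5.1] z 0.0803 rms 0.0017 36 [0.7007 0.1268] (array([699.7, 124.5]), 24.2)
[ 33.4  28.8  11.8  72.9   0.  118.6] [ 1.79993078e+02 -6.55857086e-03  9.48419108e+01] [0.55263673 0.36479157 0.17718585]
 ** On entry to DLASCL parameter number  4 had an illegal value
 ** On entry to DLASCL parameter number  4 had an illegal valueTraceback (most recent call last):
  File "<stdin>", line 7, in <module>
  File "m.py", line 11, in plane
    A=np.c_[p[:,:2]-p[:,:2].mean(0),np.ones(len(p))]; s=np.linalg.lstsq(A,p[:,2],rcond=None)[0]; r=p[:,2]-A@s; p=p[abs(r)<2.5*r.std()+1e-6]
                                                        ~~~~~~~~~~~~~~~^^^^^^^^^^^^^^^^^^^^^
    x, resids, rank, s = _umath_linalg.lstsq(a, b, rcond,
                         ~~~~~~~~~~~~~~~~~~~^^^^^^^^^^^^^
                                             signature=signature)
                                             ^^^^^^^^^^^^^^^^^^^^
    raise LinAlgError("SVD did not converge in Linear Least Squares")
numpy.linalg.LinAlgError: SVD did not converge in Linear Least Squares
```

View pics/lev3.png

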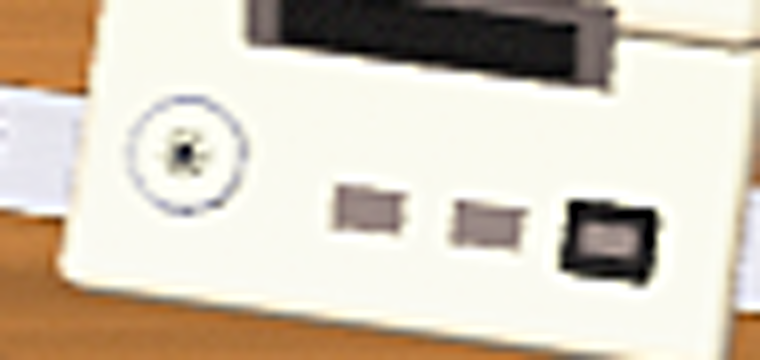

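The ball at (184,153) in the crop sits in the middle of the ring, and the pan slopes are about 0.1°. I'll do an averaged check and locate the key, the pan and the parts.

```bash
cat >> m.py <<'E'
def parts(W,px):
    "all flat grey things 6-15 mm high"
    m=((W[:,:,2]>.0055)&(W[:,:,2]<.016)&(W[:,:,0]<.8)&(W[:,:,0]>.28)).astype(np.uint8)
    m=cv2.morphologyEx(m,cv2.MORPH_OPEN,np.ones((5,5),np.uint8)); n,l,s,_=cv2.connectedComponentsWithStats(m)
    for i in range(1,n):
        if s[i,4]>120:
            p=W[l==i]; r=rect(p); 
            if max(r[1])<110: print('part',r,circ(p)[:2])
E
python3 - <<'E'
from tilt import *
Ws=[];
for i in range(10):
    c,W,R,t=cam('top'); Ws.append(W)
px=c['pixels']; W=np.nanmedian(np.stack(Ws),0)
hs=px[:,:,2].astype(int)-px[:,:,0]
m=(hs>8)&(W[:,:,2]>.065)&(W[:,:,2]<.1)&(np.hypot(W[:,:,0]-.655,W[:,:,1]-.093)<.075)
print('pan',circ(W[m]),rect(W[m]))
m=cv2.erode(m.astype(np.uint8),np.ones((5,5)))>0
a=np.radians(-8.5); B=np.array([[np.cos(a),np.sin(a)],[-np.sin(a),np.cos(a)]])
s,r,c0=plane(W[m]); print('pan slope',np.degrees(B@s[:2]),s[2],r)
d=(W[:,:,2]<.004)&(W[:,:,2]>-.01)&(W[:,:,0]<.8)&(W[:,:,0]>.3)&(abs(W[:,:,1])<.3)
s,r,c0=plane(W[d]);print('desk',np.degrees(B@s[:2]),s[2],r)
k=(px.max(2)<70); kk=np.zeros_like(k); kk[285:305,278:302]=k[285:305,278:302]; p=W[kk]; p=p[p[:,2]>.05]; print('key',rect(p))
for n,b in dict(kl=(195,268,217,292),kr=(312,285,334,308)).items(): print(n,circ(comp(W,b,.078,.1)))
hb=comp(W,(215,185,330,318),.04,.12); hb=hb[hb[:,2]<.075]; print('housing',rect(hb))
print('wt',circ(comp(W,(275,322,312,356),.03,.075)))
parts(W,px)
E
```

```text
pan (array([660.8,  91.1]), 64.0, np.float64(79.9), 2724, array([659.7,  91.2])) (array([661.5,  91.5]), array([126.4, 123. ]), 0.0, np.float64(79.9), 2724)
pan slope [ 0.06258441 -0.0713084 ] 0.07994094532790358 0.0008765969857679637
desk [-0.02770408  0.00786579] -0.0009334954234001965 0.0009807916882603068
key (array([524.1,  54.6]), array([23.3, 19. ]), 80.4, np.float64(53.7), 69)
kl (array([554.5, 233.2]), 16.8, np.float64(85.0), 196, array([554.3, 232.6]))
kr (array([519.1, -14.1]), 16.6, np.float64(85.1), 188, array([519.1, -13.6]))
housing (array([618.9,  98.1]), array([180.1, 235.6]), 82.0, np.float64(54.5), 6227)
wt (array([432.1,  50.3]), 18.6, np.float64(60.9), 248, array([431.5,  49.8]))
part (array([ 779.7, -295.3]), array([38.4, 80.6]), 0.1, np.float64(7.8), 479) (array([ 793.7, -295.4]), 40.6)
part (array([562.7, 382.5]), array([42.3, 42.3]), 89.7, np.float64(9.2), 332) (array([562.6, 382.8]), 22.7)
part (array([ 458. , -195.1]), array([41.6, 41.2]), 89.7, np.float64(9.3), 337) (array([ 457.4, -195.6]), 22.5)
part (array([460.5, 373.4]), array([43.5, 19. ]), 15.4, np.float64(9.1), 153) (array([460.3, 372.9]), 22.4)
part (array([ 437.8, -308.6]), array([44.2, 41. ]), 89.4, np.float64(9.1), 346) (array([ 437.6, -308.8]), 22.7)
```

Level to within 0.1°. The key is at (0.524, 0.055), which agrees with the balance frame, and the pan centre is at (0.6606, 0.092). Now to the key with the fingers shut.

play_rows([
  [0,0,0,0,0,0.084],
  [-0.02,-0.002,0,0,0,0],
  [-0.035,-0.003,0,0,0,0],
  [-0.035,-0.003,0,0,0,0],
  [-0.035,-0.003,0,0,0,0],
  [-0.035,-0.003,0,0,0,0],
  [-0.035,-0.003,0,0,0,0],
  [-0.035,-0.003,0,0,0,0],
  [-0.035,-0.004,0,0,0,0],
  [-0.03,-0.003,0,0,0,0],
], gripper=0)

```text
t: 15.07
eef_pos: [0.5252, 0.0688, 0.1772]
eef_rot: [180.0, 0.0, 90.1]
ft_force: [0.8, 0.5, 0.1]
gripper_width: -0.001
gripper_force: 0.0
```

play_rows([
  [-0.0144,-0.0014,0,0,0,0],
  [0,0,0.02,0,0,0],
  [0,0,0.03,0,0,0],
  [0,0,0.02,0,0,0],
  [0,0,0,0,0,0],
  [0,0,0,0,0,0],
])

```text
t: 15.57
eef_pos: [0.5238, 0.0563, 0.1067]
eef_rot: [-179.9, 0.0, 90.1]
ft_force: [0.6, -0.8, 0.1]
gripper_width: -0.0
gripper_force: 0.0
```

play_rows([
  [0,0,0.015,0,0,0],
  [0,0,0.015,0,0,0],
  [0,0,0,0,0,0],
  [0,0,0,0,0,0],
])

```text
t: 15.9
eef_pos: [0.5248, 0.0565, 0.0781]
eef_rot: [180.0, -0.0, 90.1]
ft_force: [-0.4, 0.0, 1.3]
gripper_width: 0.004
gripper_force: 0.0
```

play_rows([
  [0,0,0.001,0,0,0],
  [0,0,0.001,0,0,0],
  [0,0,0.001,0,0,0],
  [0,0,0.001,0,0,0],
  [0,0,0,0,0,0],
  [0,0,0,0,0,0],
])

```text
t: 16.4
eef_pos: [0.5246, 0.0564, 0.0733]
eef_rot: [180.0, -0.0, 90.1]
ft_force: [1.1, 0.5, 1.6]
gripper_width: 0.003
gripper_force: 0.6
```

play_rows([
  [0,0,0.001,0,0,0],
  [0,0,0.001,0,0,0],
  [0,0,0,0,0,0],
  [0,0,0,0,0,0],
])

```text
t: 16.73
eef_pos: [0.5246, 0.0563, 0.0711]
eef_rot: [180.0, -0.0, 90.1]
ft_force: [1.1, 0.8, 2.4]
gripper_width: -0.001
gripper_force: 1.3
```

play_rows([
  [0,0,0.001,0,0,0],
  [0,0,0,0,0,0],
  [0,0,0,0,0,0],
])

```text
t: 16.98
eef_pos: [0.5246, 0.0563, 0.0701]
eef_rot: [180.0, -0.0, 90.1]
ft_force: [0.9, -0.4, 3.8]
gripper_width: 0.004
gripper_force: 1.7
```

play_rows([
  [0,0,0.001,0,0,0],
  [0,0,0,0,0,0],
  [0,0,0,0,0,0],
])

```text
t: 17.23
eef_pos: [0.5247, 0.0564, 0.0694]
eef_rot: [180.0, -0.0, 90.1]
ft_force: [1.0, -0.6, 7.5]
gripper_width: 0.002
gripper_force: 3.6
```

play_rows([
  [0,0,0.001,0,0,0],
  [0,0,0,0,0,0],
  [0,0,0,0,0,0],
])

```text
t: 17.48
eef_pos: [0.5247, 0.0564, 0.0692]
eef_rot: [179.9, -0.0, 90.1]
ft_force: [-3.0, -0.5, 16.6]
gripper_width: -0.001
gripper_force: 8.2
```

Key bottomed, with a stiff rise to 16 N. Retracting and fetching the weight at (0.432, 0.050).

play_rows([
  [0,0,-0.01,0,0,0],
  [0,0,-0.03,0,0,0],
  [0,0,-0.035,0,0,0],
  [0,0,-0.025,0,0,0],
  [0,-0.02,0,0,0,0],
  [-0.003,-0.03,0,0,0,0],
  [-0.003,-0.03,0,0,0,0],
  [0,-0.0127,0,0,0,0],
  [0,0,0,0,0,0],
  [0,0,0,0,0,0],
])

```text
t: 18.32
eef_pos: [0.4314, 0.0501, 0.1682]
eef_rot: [180.0, -0.0, 90.1]
ft_force: [0.8, 0.0, 0.2]
gripper_width: -0.0
gripper_force: 0.0
```

play_rows([
  [0,0,0,0,0,0],
  [0,0,0,0,0,0],
  [0,0,0.02,0,0,0],
  [0,0,0.02,0,0,0],
  [0,0,0,0,0,0],
], gripper=0.65)

```text
t: 18.73
eef_pos: [0.4306, 0.05, 0.1252]
eef_rot: [-179.7, 0.0, 90.1]
ft_force: [-1.4, -0.2, -0.2]
gripper_width: 0.649
gripper_force: 0.0
```

```bash
python3 - <<'E'
from tilt import *
tilt('4')
for n in('side','top'):
    a=np.load(n+'4.npz');W=a['W']; m=(np.hypot(W[:,:,0]-.432,W[:,:,1]-.05)<.03)&(W[:,:,2]>.02)&(W[:,:,2]<.075); 
    if m.sum()>9: print(n,circ(W[m]))
o=robot.get_obs(); print(o['eef_pos'],o['eef_rot'])
E
```

```text
top slope x,y deg [ 0.09 -0.13] z 0.08 rms 0.0024 2220 [0.656 0.092] (array([659.7,  91.4]), 60.5)
side slope x,y deg [0.02 0.32] z 0.0808 rms 0.002 603 [0.6642 0.0961] (array([662.,  93.]), 57.7)
side (array([434.9,  51.7]), 19.3, np.float64(44.0), 236, array([434.4,  56.1]))
[0.43173266 0.05013508 0.12771806] [-1.79887949e+02  6.15496148e-03  9.01091003e+01]
```

play_rows([
  [0,0,0.02,0,0,0],
  [0,0,0.03,0,0,0],
  [0,0,0.025,0,0,0],
  [0,0,0.015,0,0,0],
  [0,0,0.008,0,0,0],
  [0,0,0,0,0,0],
  [0,0,0,0,0,0],
])

```text
t: 19.42
eef_pos: [0.4325, 0.0502, 0.0308]
eef_rot: [180.0, -0.0, 90.1]
ft_force: [-0.2, -0.5, 0.4]
gripper_width: 0.65
gripper_force: 0.0
```

play_rows([
  [0,0,0,0,0,0],
  [0,0,0,0,0,0],
  [0,0,0,0,0,0],
  [0,0,0,0,0,0],
  [0,0,0,0,0,0],
  [0,0,0,0,0,0],
], gripper=0.3, grip_force=40)

```text
t: 19.92
eef_pos: [0.433, 0.0503, 0.0314]
eef_rot: [179.8, -0.0, 90.1]
ft_force: [-0.4, -0.9, 5.5]
gripper_width: 0.435
gripper_force: 39.5
```

play_rows([
  [0,0,-0.005,0,0,0],
  [0,0,-0.015,0,0,0],
  [0,0,-0.03,0,0,0],
  [0,0,-0.03,0,0,0],
  [0,0,-0.03,0,0,0],
  [0,0,-0.01,0,0,0],
  [0,0,0,0,0,0],
  [0,0,0,0,0,0],
])

```text
t: 20.58
eef_pos: [0.4316, 0.0501, 0.1504]
eef_rot: [179.9, -0.0, 90.1]
ft_force: [-1.4, 0.0, -5.3]
gripper_width: 0.431
gripper_force: 41.8
```

Weight lifted. Carry it over the pan centre.

play_rows([
  [0.002,0.01,0,0,0,0],
  [0.004,0.02,0,0,0,0],
  [0.005,0.03,0,0,0,0],
  [0.006,0.03,0,0,0,0],
  [0.006,0.03,0,0,0,0],
  [0.006,0.03,0,0,0,0],
  [0.006,0.03,0,0,0,0],
  [0.004,0.025,0,0,0,0],
  [0.002,0.015,0,0,0,0],
  [0.001,0.008,0,0,0,0],
])

```text
t: 21.42
eef_pos: [0.6612, 0.0929, 0.1469]
eef_rot: [-179.8, 0.0, 90.1]
ft_force: [-0.4, 0.2, -5.9]
gripper_width: 0.432
gripper_force: 41.5
```

play_rows([
  [0,0,0.01,0,0,0],
  [0,0,0.01,0,0,0],
  [0,0,0,0,0,0],
  [0,0,0,0,0,0],
  [0,0,0,0,0,0],
])

```text
t: 21.83
eef_pos: [0.6588, 0.0924, 0.1301]
eef_rot: [-180.0, -0.0, 90.1]
ft_force: [0.7, -0.2, -5.3]
gripper_width: 0.434
gripper_force: 41.6
```

```bash
python3 - <<'E'
from tilt import *
c,W,R,t=cam('side'); m=(np.hypot(W[:,:,0]-.66,W[:,:,1]-.092)<.024)&(W[:,:,2]>.09)&(W[:,:,2]<.16); p=W[m]; print(np.percentile(p[:,2],[1,5,50,95,99]), len(p),p.mean(0))
save(c,'side5.png',(220,180,380,300),5)
print(robot.get_obs()['eef_pos'])
E
```

```text
[0.10039317 0.10357103 0.13596494 0.1563741  0.15935056] 294 [0.6603177  0.10204673 0.13194572]
[0.65917897 0.09247187 0.13056261]
```

View pics/side5.png

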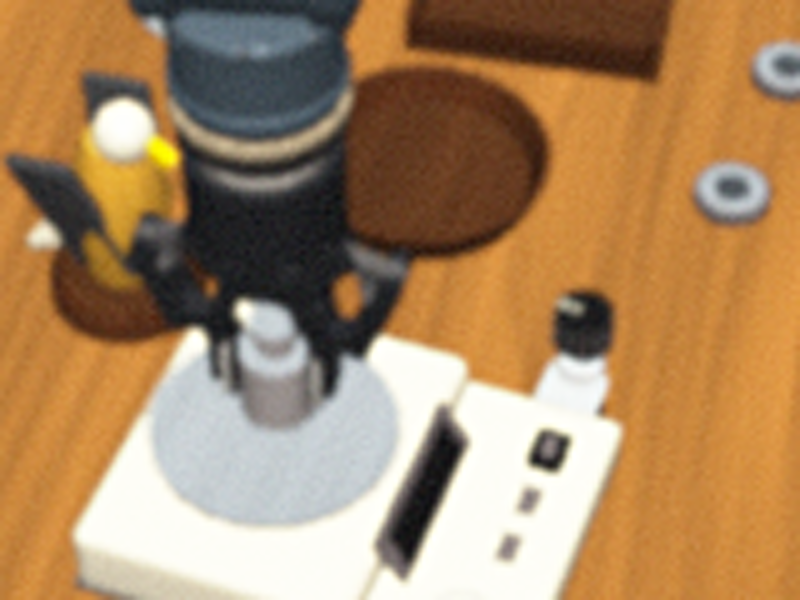

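The weight hangs upright above the pan at (275,370) in the crop, clear of the eagle. Lowering slowly.

play_rows([
  [0,0.001,0.005,0,0,0],
  [0,0,0.005,0,0,0],
  [0,0,0.003,0,0,0],
  [0,0,0.002,0,0,0],
  [0,0,0,0,0,0],
  [0,0,0,0,0,0],
])

```text
t: 22.38
eef_pos: [0.6605, 0.0926, 0.1148]
eef_rot: [-180.0, -0.0, 90.1]
ft_force: [-0.3, -0.2, -5.0]
gripper_width: 0.435
gripper_force: 41.6
```

play_rows([
  [0,0,0.001,0,0,0],
  [0,0,0,0,0,0],
  [0,0,0.0007,0,0,0],
  [0,0,0,0,0,0],
  [0,0,0,0,0,0],
])

```text
t: 22.8
eef_pos: [0.6606, 0.0926, 0.1133]
eef_rot: [-180.0, -0.0, 90.1]
ft_force: [0.1, 0.1, -5.0]
gripper_width: 0.435
gripper_force: 41.6
```

play_rows([
  [0,0,0.0007,0,0,0],
  [0,0,0,0,0,0],
  [0,0,0,0,0,0],
])

```text
t: 23.05
eef_pos: [0.6606, 0.0926, 0.1126]
eef_rot: [-180.0, -0.0, 90.1]
ft_force: [0.6, 0.3, -4.8]
gripper_width: 0.434
gripper_force: 41.6
```

play_rows([
  [0,0,0.0005,0,0,0],
  [0,0,0,0,0,0],
  [0,0,0,0,0,0],
])

```text
t: 23.3
eef_pos: [0.6606, 0.0926, 0.1124]
eef_rot: [180.0, -0.0, 90.1]
ft_force: [-1.6, -1.1, -1.5]
gripper_width: 0.433
gripper_force: 42.1
```

play_rows([
  [0,0,0.0005,0,0,0],
  [0,0,0,0,0,0],
  [0,0,0,0,0,0],
])

```text
t: 23.55
eef_pos: [0.6606, 0.0926, 0.1124]
eef_rot: [180.0, -0.0, 90.1]
ft_force: [-3.6, -0.3, 5.4]
gripper_width: 0.433
gripper_force: 42.7
```

play_rows([
  [0,0,0.0005,0,0,0],
  [0,0,0,0,0,0],
  [0,0,0,0,0,0],
])

```text
t: 23.8
eef_pos: [0.6606, 0.0926, 0.1124]
eef_rot: [179.9, -0.0, 90.1]
ft_force: [-5.3, -1.0, 8.4]
gripper_width: 0.434
gripper_force: 43.2
```

play_rows([
  [0,0,-0.0007,0,0,0],
  [0,0,0,0,0,0],
  [0,0,0,0,0,0],
])

```text
t: 24.05
eef_pos: [0.6606, 0.0926, 0.1124]
eef_rot: [180.0, -0.0, 90.1]
ft_force: [-4.0, 0.0, 6.6]
gripper_width: 0.43
gripper_force: 42.6
```

play_rows([
  [0,0,0,0,0,0],
  [0,0,0,0,0,0],
  [0,0,0,0,0,0],
  [0,0,0,0,0,0],
], gripper=0.55)

```text
t: 24.38
eef_pos: [0.6608, 0.0926, 0.1116]
eef_rot: [180.0, -0.0, 90.1]
ft_force: [0.3, -0.4, 0.0]
gripper_width: 0.547
gripper_force: 0.0
```

play_rows([
  [0,0,-0.01,0,0,0],
  [0,0,-0.02,0,0,0],
  [0,0,-0.03,0,0,0],
  [0,0,-0.03,0,0,0],
  [0,0,-0.02,0,0,0],
  [0,0,0,0,0,0],
], gripper=0.65)

```text
t: 24.88
eef_pos: [0.6625, 0.0928, 0.2278]
eef_rot: [179.5, -0.1, 90.1]
ft_force: [-0.1, -0.4, 0.9]
gripper_width: 0.65
gripper_force: 0.0
```

play_rows([
  [0,-0.03,0,0,0,0],
  [0,-0.04,0,0,0,0],
  [0,-0.04,0,0,0,0],
  [0,-0.04,0,0,0,0],
  [0,-0.04,0,0,0,0],
  [0,-0.02,0,0,0,0],
  [0,0,0,0,0,0],
  [0,0,0,0,0,0],
])

```text
t: 25.55
eef_pos: [0.4502, 0.0922, 0.2227]
eef_rot: [179.9, -0.0, 90.1]
ft_force: [0.8, 0.1, -0.1]
gripper_width: 0.65
gripper_force: 0.0
```

```bash
cat > look.py <<'E'
from m import *
Ws=[cam('top') for i in range(4)]; px=Ws[-1][0]['pixels']; W=np.nanmedian(np.stack([w[1] for w in Ws]),0)
parts(W,px)
m=(np.hypot(W[:,:,0]-.66,W[:,:,1]-.092)<.06)&(W[:,:,2]>.1)&(W[:,:,2]<.17)
if m.sum()>9: print('wt on pan',circ(W[m]))
o=robot.get_obs(); print(o['t'],o['eef_pos'],o['eef_rot'],o['qpos'].round(0))
import sys
if len(sys.argv)>1: save(Ws[-1][0],sys.argv[1])
E
python3 look.py top6.png
```

```text
part (array([ 780.7, -285.8]), array([62.2, 35.9]), 87.9, np.float64(8.3), 308) (array([ 790.4, -286.1]), 31.6)
part (array([562.4, 382.1]), array([42.8, 42.6]), 89.6, np.float64(9.2), 313) (array([562.7, 382.8]), 22.8)
part (array([ 458. , -196.3]), array([39.8, 41.4]), 89.3, np.float64(9.2), 327) (array([ 457.6, -195.8]), 22.5)
part (array([434.6, 387.6]), array([85.7, 60.8]), 14.7, np.float64(9.2), 1076) (array([434.4, 387.6]), 49.7)
part (array([ 437.9, -307.5]), array([41.8, 41.1]), 89.4, np.float64(9.1), 333) (array([ 437.6, -309.1]), 22.9)
wt on pan (array([658.9,  92.6]), 18.8, np.float64(125.5), 297, array([655.1,  91.3]))
25.75 [0.45179194 0.09221578 0.22172793] [ 1.79983683e+02 -5.39562301e-03  9.00953677e+01] [ 12.   8. -12.  70.   0. 101.]
```

View pics/top6.png

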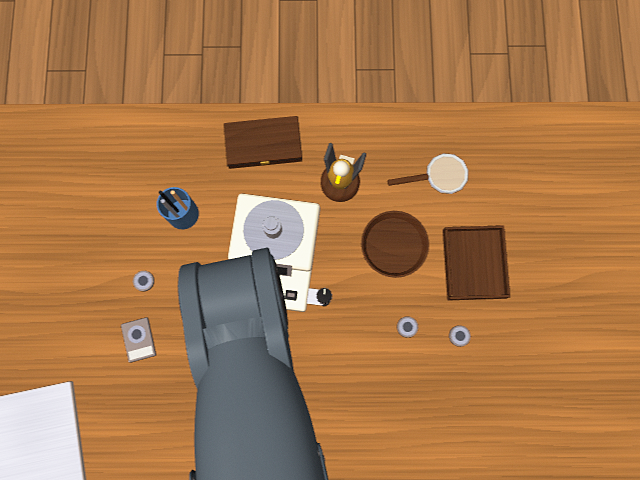

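The weight stands in the middle of the pan at (270,226). There are three capsules and one slab. Next is the slab: translate, turn to yaw 194.7, descend.

play_rows([
  [0.02,-0.001,0,0,0,0],
  [0.035,-0.002,0,0,0,0],
  [0.035,-0.002,0,0,0,0],
  [0.035,-0.002,0,0,0,0],
  [0.035,-0.002,0,0,0,0],
  [0.035,-0.002,0,0,0,0],
  [0.035,-0.002,0,0,0,0],
  [0.035,-0.002,0,0,0,0],
  [0.03,-0.002,0,0,0,0],
  [0,0,0,0,0,-0.122],
], gripper=0.92)

```text
t: 26.58
eef_pos: [0.4334, 0.3925, 0.2204]
eef_rot: [-180.0, -0.1, 97.1]
ft_force: [-1.1, -0.6, -0.1]
gripper_width: 0.924
gripper_force: 0.0
```

play_rows([
  [0,0,0.01,0,0,-0.122],
  [0,0,0.01,0,0,-0.122],
  [0,0,0.01,0,0,-0.122],
  [0,0,0.01,0,0,-0.122],
  [0,0,0.01,0,0,-0.122],
  [0,0,0.01,0,0,-0.122],
  [0,0,0.01,0,0,-0.122],
  [0,0,0.01,0,0,-0.122],
  [0,0,0.01,0,0,-0.122],
  [0,0,0.01,0,0,-0.122],
])

```text
t: 27.42
eef_pos: [0.4338, 0.3875, 0.1205]
eef_rot: [-180.0, -0.0, 167.3]
ft_force: [-0.5, -0.8, 0.8]
gripper_width: 0.925
gripper_force: 0.0
```

play_rows([
  [0,0,0,0,0,-0.122],
  [0,0,0,0,0,-0.122],
  [0,0,0,0,0,-0.122],
  [0,0,0,0,0,-0.12],
  [0,0,0.02,0,0,0],
  [0,0,0.02,0,0,0],
  [0,0,0,0,0,0],
  [0,0,0,0,0,0],
  [0,0,0,0,0,0],
])

```text
t: 28.17
eef_pos: [0.4336, 0.3875, 0.0821]
eef_rot: [180.0, -0.0, -165.2]
ft_force: [0.1, -0.1, 1.1]
gripper_width: 0.924
gripper_force: 0.0
```

```bash
python3 - <<'E'
from m import *
c,W,R,t=cam('side'); save(c,'side7.png',(260,330,420,450),5)
o=robot.get_obs(); print(o['eef_pos'],o['eef_rot'])
p=np.array([.4346,.3876,.01]); tgt=p[:2]-o['eef_pos'][:2]; y=np.radians(o['eef_rot'][2]); print('tool dx dy',tgt@[np.cos(y),np.sin(y)],tgt@[np.sin(y),-np.cos(y)])
E
```

```text
[0.43379404 0.3876587  0.0825796 ] [ 1.79968922e+02  4.76199699e-02 -1.65167697e+02]
tool dx dy -0.0007640807107491158 -0.0002630595937548437
```

View pics/side7.png

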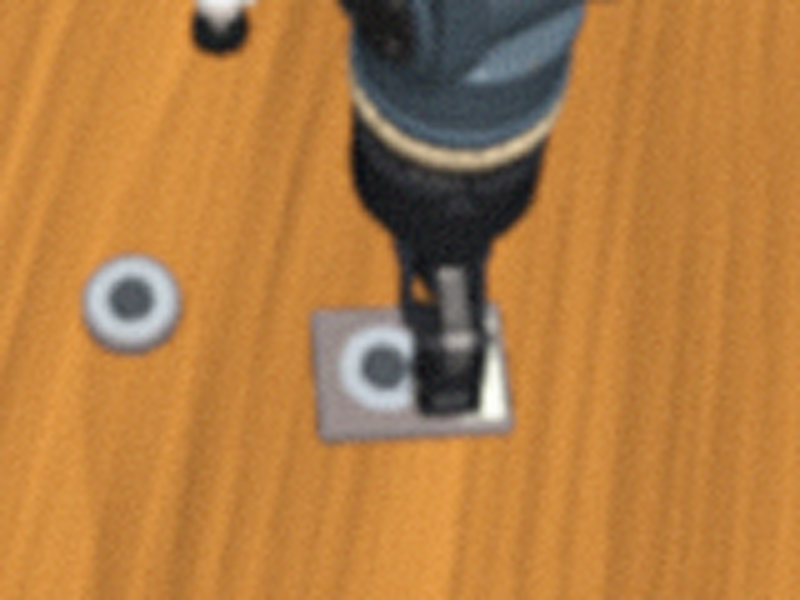

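The gripper stands over the slab at (415,370) in the crop, with the fingers aligned. Descending.

play_rows([
  [0,0,0.02,0,0,0],
  [0,0,0.02,0,0,0],
  [0,0,0.015,0,0,0],
  [0,0,0.008,0,0,0],
  [0,0,0.003,0,0,0],
  [0,0,0,0,0,0],
  [0,0,0,0,0,0],
])

```text
t: 28.8
eef_pos: [0.4336, 0.3876, 0.0168]
eef_rot: [180.0, 0.1, -165.2]
ft_force: [-0.0, 0.2, 1.6]
gripper_width: 0.917
gripper_force: 0.0
```

play_rows([
  [0,0,0,0,0,0],
  [0,0,0,0,0,0],
  [0,0,0,0,0,0],
  [0,0,0,0,0,0],
  [0,0,0,0,0,0],
  [0,0,0,0,0,0],
], gripper=0.5, grip_force=25)

```text
t: 29.3
eef_pos: [0.4336, 0.3876, 0.017]
eef_rot: [179.9, 0.1, -165.2]
ft_force: [0.7, -0.7, 6.0]
gripper_width: 0.692
gripper_force: 26.5
```

play_rows([
  [0,0,-0.01,0,0,0],
  [0,0,-0.02,0,0,0],
  [0,0,-0.03,0,0,0],
  [0,0,-0.02,0,0,0],
  [0,0,0,0,0,0],
])

```text
t: 29.72
eef_pos: [0.4349, 0.3888, 0.101]
eef_rot: [179.8, 0.4, -165.2]
ft_force: [0.5, 1.0, -1.2]
gripper_width: 0.691
gripper_force: 27.8
```

play_rows([
  [0,0,-0.03,0,0,0.076],
  [0,0,-0.04,0,0,0.076],
  [0,0,-0.04,0,0,0.0766],
  [-0.004,-0.02,0,0,0,0],
  [-0.006,-0.03,0,0,0,0],
  [-0.007,-0.0375,0,0,0,0],
  [-0.007,-0.0375,0,0,0,0],
  [-0.007,-0.0375,0,0,0,0],
  [-0.007,-0.0375,0,0,0,0],
  [-0.007,-0.0375,0,0,0,0],
])

```text
t: 30.55
eef_pos: [0.4851, 0.1494, 0.2061]
eef_rot: [180.0, 0.0, -178.2]
ft_force: [1.3, 0.2, -0.4]
gripper_width: 0.695
gripper_force: 27.8
```

play_rows([
  [-0.007,-0.0375,0,0,0,0],
  [-0.007,-0.0375,0,0,0,0],
  [-0.007,-0.0375,0,0,0,0],
  [-0.007,-0.0375,0,0,0,0],
  [-0.007,-0.0375,0,0,0,0],
  [-0.007,-0.0375,0,0,0,0],
  [-0.007,-0.0375,0,0,0,0],
  [-0.007,-0.0375,0,0,0,0],
  [-0.007,-0.0375,0,0,0,0],
  [-0.007,-0.0375,0,0,0,0],
])

```text
t: 31.38
eef_pos: [0.5665, -0.2235, 0.206]
eef_rot: [180.0, -0.0, -178.3]
ft_force: [1.1, 0.1, -0.2]
gripper_width: 0.691
gripper_force: 27.8
```

play_rows([
  [-0.007,-0.0375,0,0,0,0],
  [-0.007,-0.0375,0,0,0,0],
  [-0.006,-0.03,0,0,0,0],
  [-0.004,-0.02,0,0,0,0],
  [0,0,0,0,0,0],
  [0,0,0,0,0,0],
  [0,0,0,0,0,0],
])

```text
t: 31.97
eef_pos: [0.5941, -0.3452, 0.2056]
eef_rot: [180.0, -0.0, -178.3]
ft_force: [-0.7, -0.6, 0.1]
gripper_width: 0.689
gripper_force: 27.8
```

```bash
python3 - <<'E'
from m import *
o=robot.get_obs(); print(o['eef_pos'],o['eef_rot'],o['gripper_width'])
p=np.array([.598,-.350]); tgt=p[:2]-o['eef_pos'][:2]; y=np.radians(o['eef_rot'][2]); print('tool dx dy',tgt@[np.cos(y),np.sin(y)],tgt@[np.sin(y),-np.cos(y)])
E
```

```text
[ 0.59411901 -0.3451554   0.2055803 ] [ 1.79951300e+02 -4.09423420e-02 -1.78255111e+02] 0.6890712796384117
tool dx dy -0.0037316800083833914 -0.0049605256612768895
```

play_rows([
  [-0.0037,-0.005,0.02,0,0,0],
  [0,0,0.04,0,0,0],
  [0,0,0.04,0,0,0],
  [0,0,0.03,0,0,0],
  [0,0,0.02,0,0,0],
  [0,0,0.015,0,0,0],
  [0,0,0.01,0,0,0],
  [0,0,0.005,0,0,0],
  [0,0,0,0,0,0],
  [0,0,0,0,0,0],
])

```text
t: 32.8
eef_pos: [0.5989, -0.3504, 0.0268]
eef_rot: [-180.0, 0.1, -178.2]
ft_force: [-0.2, 0.4, 0.2]
gripper_width: 0.686
gripper_force: 27.8
```

play_rows([
  [0,0,0.001,0,0,0],
  [0,0,0,0,0,0],
  [0,0,0,0,0,0],
])

```text
t: 33.05
eef_pos: [0.5987, -0.3509, 0.0257]
eef_rot: [-180.0, 0.1, -178.3]
ft_force: [1.3, -0.4, 0.1]
gripper_width: 0.69
gripper_force: 27.8
```

play_rows([
  [0,0,0,0,0,0],
  [0,0,0,0,0,0],
  [0,0,0,0,0,0],
  [0,0,-0.01,0,0,0],
  [0,0,-0.03,0,0,0],
  [0,0,-0.04,0,0,0],
  [0,0,-0.02,0,0,0],
  [0,0,0,0,0,0],
], gripper=0.8)

```text
t: 33.72
eef_pos: [0.6007, -0.3521, 0.1316]
eef_rot: [-179.7, 0.4, -178.3]
ft_force: [0.4, -0.2, 1.5]
gripper_width: 0.799
gripper_force: 0.0
```

```bash
python3 look.py
```

```text
part (array([ 780. , -287.5]), array([63. , 37.9]), 86.4, np.float64(8.1), 323) (array([ 781.3, -286.4]), 33.4)
part (array([562.5, 382.4]), array([42.5, 42.3]), 87.6, np.float64(9.4), 308) (array([562.9, 382.6]), 23.0)
part (array([ 458. , -195.3]), array([42. , 41.3]), 89.7, np.float64(9.2), 329) (array([ 457.8, -195.6]), 22.4)
wt on pan (array([658.8,  92.5]), 18.7, np.float64(125.9), 298, array([655. ,  91.3]))
33.9167 [ 0.59783475 -0.35040476  0.12418062] [ 1.79958407e+02 -6.16537625e-02 -1.78254837e+02] [-30.  33.  12.  69.   0. -32.]
```

Slab placed. Next is capsule 3 (0.438, −0.309): move above it and verify with the side camera.

play_rows([
  [0.02,0.006,0,0,0,0],
  [0.03,0.009,0,0,0,0],
  [0.03,0.009,0,0,0,0],
  [0.03,0.009,0,0,0,0],
  [0.03,0.009,0,0,0,0],
  [0.0186,0.0047,0,0,0,0],
  [0,0,0,0,0,0],
  [0,0,0,0,0,0],
])

```text
t: 34.58
eef_pos: [0.4373, -0.3084, 0.1243]
eef_rot: [179.9, -0.1, -178.3]
ft_force: [0.0, -0.7, 0.4]
gripper_width: 0.8
gripper_force: 0.0
```

```bash
cat > side.py <<'E'
from m import *
for n in('side','top'):
    c,W,R,t=cam(n); print(n); parts(W,c['pixels'])
    if n=='top': p=comp(W,(440,222,515,302),.012,.022); print('in tray',rect(p))
o=robot.get_obs(); print(o['t'],o['eef_pos'],o['eef_rot'],o['gripper_width'])
E
python3 side.py
```

```text
side
part (array([565.1, 380.9]), array([40.5, 43.3]), 12.5, np.float64(10.1), 261) (array([566.4, 381.7]), 23.2)
top
in tray (array([ 600.4, -346.9]), array([55.4, 77.2]), 88.8, np.float64(15.6), 536)
34.6833 [ 0.43896676 -0.30904971  0.12438327] [ 1.79988134e+02 -7.54640631e-04 -1.78254109e+02] 0.7960489977758981
```

```bash
python3 - <<'E'
from h import *
a=cam('top')[0]; b=cam('side')[0]
im=np.hstack([cv2.resize(a['pixels'][260:400,360:520],None,fx=2.5,fy=2.5),cv2.resize(b['pixels'][130:270,300:460],None,fx=2.5,fy=2.5)])
cv2.imwrite('pics/c8.png',im[:,:,::-1])
E
```

```text
(no output)
```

View pics/c8.png

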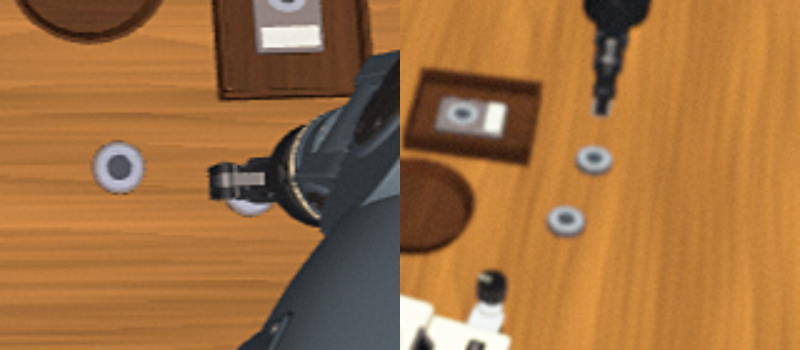

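The slab lies flat in the tray, and the capsule is still under the gripper. Pick it.

play_rows([
  [0,0,0.02,0,0,0],
  [0,0,0.035,0,0,0],
  [0,0,0.025,0,0,0],
  [0,0,0.015,0,0,0],
  [0,0,0.008,0,0,0],
  [0,0,0.004,0,0,0],
  [0,0,0,0,0,0],
  [0,0,0,0,0,0],
])

```text
t: 35.45
eef_pos: [0.4391, -0.3092, 0.0183]
eef_rot: [-180.0, 0.0, -178.2]
ft_force: [-0.3, 0.4, 0.0]
gripper_width: 0.803
gripper_force: 0.0
```

play_rows([
  [0,0,0,0,0,0],
  [0,0,0,0,0,0],
  [0,0,0,0,0,0],
  [0,0,0,0,0,0],
  [0,0,0,0,0,0],
  [0,0,0,0,0,0],
], gripper=0.4)

```text
t: 35.95
eef_pos: [0.4391, -0.3093, 0.0191]
eef_rot: [-179.9, 0.1, -178.3]
ft_force: [0.1, 0.0, 6.3]
gripper_width: 0.522
gripper_force: 24.8
```

play_rows([
  [0,0,-0.01,0,0,0],
  [0,0,-0.02,0,0,0],
  [0,0,-0.03,0,0,0],
  [0,0,-0.03,0,0,0],
  [0,0,-0.01,0,0,0],
  [0,0,0,0,0,0],
  [0,0,0,0,0,0],
])

```text
t: 36.53
eef_pos: [0.4386, -0.309, 0.1184]
eef_rot: [-179.9, 0.1, -178.3]
ft_force: [-0.1, -0.3, -0.3]
gripper_width: 0.52
gripper_force: 25.7
```

```bash
cat > go.py <<'E'
import sys
from m import *
o=robot.get_obs(); print(o['eef_pos'],o['eef_rot'],o['gripper_width'],o['qpos'].round(0))
tgt=np.array([float(sys.argv[1]),float(sys.argv[2])])-o['eef_pos'][:2]; y=np.radians(o['eef_rot'][2] if len(sys.argv)<4 else float(sys.argv[3])); print('tool dx dy',tgt@[np.cos(y),np.sin(y)],tgt@[np.sin(y),-np.cos(y)])
E
python3 go.py .671 -.1715
```

```text
[ 0.43860218 -0.3089789   0.11843782] [-1.79949418e+02  7.26487202e-02 -1.78254902e+02] 0.5199316517831544 [-35.  19. -13.  58.   0. -37.]
tool dx dy -0.23647667937933686 0.13033792811307277
```

play_rows([
  [-0.0165,0.0103,0,0,0,0],
  [-0.03,0.017,0,0,0,0],
  [-0.03,0.017,0,0,0,0],
  [-0.03,0.017,0,0,0,0],
  [-0.03,0.017,0,0,0,0],
  [-0.03,0.016,0,0,0,0],
  [-0.03,0.016,0,0,0,0],
  [-0.025,0.012,0,0,0,0],
  [-0.015,0.008,0,0,0,0],
  [0,0,0,0,0,0],
])

```text
t: 37.37
eef_pos: [0.6727, -0.1689, 0.115]
eef_rot: [179.9, -0.1, -178.1]
ft_force: [-1.2, 0.6, -0.3]
gripper_width: 0.519
gripper_force: 25.7
```

play_rows([
  [0,0,0.02,0,0,0],
  [0,0,0.03,0,0,0],
  [0,0,0.02,0,0,0],
  [0,0,0.01,0,0,0],
  [0,0,0.006,0,0,0],
  [0,0,0.005,0,0,0],
  [0,0,0,0,0,0],
  [0,0,0,0,0,0],
])

```text
t: 38.03
eef_pos: [0.6712, -0.1716, 0.0276]
eef_rot: [-180.0, 0.1, -178.3]
ft_force: [0.7, -0.6, -0.7]
gripper_width: 0.513
gripper_force: 25.7
```

play_rows([
  [0,0,0,0,0,0],
  [0,0,0,0,0,0],
  [0,0,0,0,0,0],
  [0,0,-0.01,0,0,0],
  [0,0,-0.02,0,0,0],
  [0,0,-0.04,0,0,0],
  [0,0,-0.025,0,0,0],
  [0,0,0,0,0,0],
], gripper=0.6)

```text
t: 38.7
eef_pos: [0.6737, -0.1721, 0.1293]
eef_rot: [-179.8, 0.5, -178.2]
ft_force: [1.0, -0.5, 0.8]
gripper_width: 0.597
gripper_force: 0.0
```

```bash
python3 look.py; python3 go.py .458 -.1955 120
```

```text
part (array([562.6, 379.6]), array([37.8, 42.6]), 87.3, np.float64(9.4), 295) (array([562.8, 382.2]), 22.8)
wt on pan (array([658.9,  92.5]), 18.6, np.float64(125.7), 298, array([655. ,  91.3]))
38.9 [ 0.67030169 -0.17122586  0.12135183] [ 1.79979105e+02 -5.32653017e-02 -1.78250564e+02] [-14.  33.  12.  68.   0. -16.]
[ 0.67030169 -0.17122586  0.12135183] [ 1.79979105e+02 -5.32653017e-02 -1.78250564e+02] 0.6023848971148771 [-14.  33.  12.  68.   0. -16.]
tool dx dy 0.08512882410448676 -0.1959957250171249
```

play_rows([
  [0,0,0,0,0,0.1198],
  [0,0,0,0,0,0.1198],
  [0,0,0,0,0,0.1198],
  [0,0,0,0,0,0.1198],
  [0,0,0,0,0,0.1198],
  [0,0,0,0,0,0.1198],
  [0,0,0,0,0,0.1198],
  [0,0,0,0,0,0.1198],
  [0,0,0,0,0,0.1198],
], gripper=0.8)

```text
t: 39.65
eef_pos: [0.6699, -0.1712, 0.1201]
eef_rot: [-179.9, -0.1, 119.6]
ft_force: [0.8, -0.8, -0.2]
gripper_width: 0.799
gripper_force: 0.0
```

play_rows([
  [0.0085,-0.02,0,0,0,0],
  [0.013,-0.03,0,0,0,0],
  [0.013,-0.03,0,0,0,0],
  [0.013,-0.03,0,0,0,0],
  [0.013,-0.03,0,0,0,0],
  [0.013,-0.03,0,0,0,0],
  [0.0116,-0.026,0,0,0,0],
  [0,0,0,0,0,0],
  [0,0,0,0,0,0],
  [0,0,0,0,0,0],
])

```text
t: 40.48
eef_pos: [0.4588, -0.1956, 0.1214]
eef_rot: [-180.0, -0.0, 120.0]
ft_force: [1.2, -0.5, 0.3]
gripper_width: 0.798
gripper_force: 0.0
```

```bash
python3 go.py .458 -.1955; python3 - <<'E'
from m import *
Ws=np.nanmedian([cam('side')[1] for _ in range(4)],0); parts(Ws,0)
Ws=np.nanmedian([cam('top')[1] for _ in range(4)],0); parts(Ws,0)
m=(np.hypot(Ws[:,:,0]-.64,Ws[:,:,1]+.1715)<.06)&(Ws[:,:,2]>.0105)&(Ws[:,:,2]<.03); print('in dish',circ(Ws[m]))
b=cam('side')[0]; a=cam('top')[0]
im=np.hstack([cv2.resize(a['pixels'][200:340,345:505],None,fx=2.5,fy=2.5),cv2.resize(b['pixels'][130:270,300:460],None,fx=2.5,fy=2.5)])
cv2.imwrite('pics/c9.png',im[:,:,::-1])
E
```

```text
[ 0.45876703 -0.1956206   0.12142102] [-1.79999697e+02 -1.97580831e-02  1.19952043e+02] 0.7984701067301762 [-23.  16. -18.  57.   0.  37.]
tool dx dy 0.00048745669276525883 -0.0006043777056830821
part (array([ 781.4, -296.2]), array([76.5, 36.6]), 89.0, np.float64(9.2), 137) (array([ 785.7, -296.3]), 39.3)
part (array([ 460.6, -198.3]), array([41.7, 45.7]), 8.4, np.float64(9.9), 139) (array([ 460.2, -197.8]), 23.8)
part (array([564.8, 382.2]), array([40.6, 44.2]), 13.2, np.float64(10.0), 306) (array([565.1, 381.3]), 23.1)
part (array([ 782.8, -273. ]), array([31.4, 27.6]), 1.2, np.float64(8.3), 137) (array([ 783.1, -276.6]), 18.0)
part (array([ 779.5, -304.8]), array([27.7, 40. ]), 86.1, np.float64(7.7), 187) (array([ 779.9, -305.3]), 23.5)
part (array([562.7, 382.5]), array([43.3, 42.7]), 3.2, np.float64(9.1), 328) (array([562.8, 382.1]), 23.1)
in dish (array([ 669.7, -169.3]), 23.0, np.float64(14.2), 324, array([ 669.4, -169.1]))
```

View pics/c9.png

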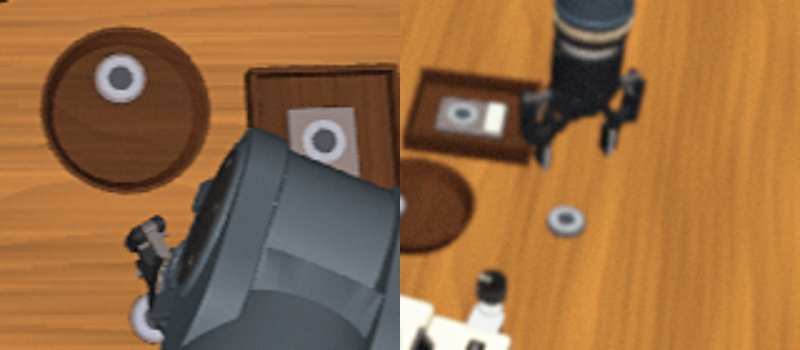

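Capsule 3 is flat in the dish, and capsule 2 is below the gripper. Pick it.

play_rows([
  [0,0,0.02,0,0,0],
  [0,0,0.035,0,0,0],
  [0,0,0.025,0,0,0],
  [0,0,0.015,0,0,0],
  [0,0,0.008,0,0,0],
  [0,0,0,0,0,0],
  [0,0,0,0,0,0],
])

```text
t: 41.57
eef_pos: [0.4587, -0.1956, 0.0191]
eef_rot: [-180.0, -0.0, 120.0]
ft_force: [0.4, -0.1, 0.0]
gripper_width: 0.8
gripper_force: 0.0
```

play_rows([
  [0,0,0,0,0,0],
  [0,0,0,0,0,0],
  [0,0,0,0,0,0],
  [0,0,0,0,0,0],
  [0,0,0,0,0,0],
  [0,0,0,0,0,0],
], gripper=0.4)

```text
t: 42.07
eef_pos: [0.4593, -0.1959, 0.0202]
eef_rot: [179.9, 0.1, 120.0]
ft_force: [-1.4, 0.3, 4.4]
gripper_width: 0.518
gripper_force: 24.7
```

play_rows([
  [0,0,-0.01,0,0,0],
  [0,0,-0.02,0,0,0],
  [0,0,-0.03,0,0,0],
  [0,0,-0.03,0,0,0],
  [0,0,-0.01,0,0,0],
  [0,0,0,0,0,0],
  [0,0,0,0,0,0],
])

```text
t: 42.65
eef_pos: [0.459, -0.1957, 0.1196]
eef_rot: [179.9, 0.1, 120.0]
ft_force: [0.3, -0.3, -0.9]
gripper_width: 0.518
gripper_force: 25.7
```

```bash
python3 go.py .622 -.145
```

```text
[ 0.45895022 -0.19574997  0.11960367] [1.79920186e+02 1.01439634e-01 1.19973393e+02] 0.5179963504325136 [-23.  16. -18.  56.   0.  37.]
tool dx dy -0.03749676634837535 0.1665976710686296
```

play_rows([
  [-0.0045,0.0166,0,0,0,0],
  [-0.007,0.03,0,0,0,0],
  [-0.007,0.03,0,0,0,0],
  [-0.007,0.03,0,0,0,0],
  [-0.006,0.03,0,0,0,0],
  [-0.004,0.02,0,0,0,0],
  [-0.002,0.01,0,0,0,0],
  [0,0,0,0,0,0],
  [0,0,0,0,0,0],
])

```text
t: 43.4
eef_pos: [0.6205, -0.1447, 0.1174]
eef_rot: [-179.9, -0.1, 120.0]
ft_force: [-0.4, 0.4, -0.5]
gripper_width: 0.52
gripper_force: 25.8
```

play_rows([
  [0,0,0.02,0,0,0],
  [0,0,0.03,0,0,0],
  [0,0,0.02,0,0,0],
  [0,0,0.012,0,0,0],
  [0,0,0.006,0,0,0],
  [0,0,0.0045,0,0,0],
  [0,0,0,0,0,0],
  [0,0,0,0,0,0],
])

```text
t: 44.07
eef_pos: [0.6216, -0.1452, 0.0271]
eef_rot: [180.0, 0.0, 119.9]
ft_force: [0.6, 0.3, -0.7]
gripper_width: 0.522
gripper_force: 25.8
```

play_rows([
  [0,0,0,0,0,0],
  [0,0,0,0,0,0],
  [0,0,0,0,0,0],
  [0,0,-0.01,0,0,0],
  [0,0,-0.03,0,0,0],
  [0,0,-0.04,0,0,0],
  [0,0,-0.04,0,0,0],
  [0,0,-0.04,0,0,0],
  [0,0,-0.03,0,0,0],
  [0,0,0,0,0,0],
], gripper=0.6)

```text
t: 44.9
eef_pos: [0.624, -0.1453, 0.2248]
eef_rot: [179.5, 0.4, 120.0]
ft_force: [0.1, -0.0, 0.1]
gripper_width: 0.596
gripper_force: 0.0
```

```bash
python3 look.py; python3 go.py .5625 .3825 
```

```text
part (array([562.6, 382.3]), array([42.6, 43. ]), 0.3, np.float64(9.1), 332) (array([562.9, 382.4]), 23.1)
wt on pan (array([659. ,  92.5]), 18.7, np.float64(125.5), 299, array([655. ,  91.3]))
45.1 [ 0.62109242 -0.1446745   0.21595962] [-1.79965680e+02 -4.02261527e-02  1.19976100e+02] [-13.  26.  12.  76.   0.  47.]
[ 0.62109242 -0.1446745   0.21595962] [-1.79965680e+02 -4.02261527e-02  1.19976100e+02] 0.5971668853278004 [-13.  26.  12.  76.   0.  47.]
tool dx dy 0.4859314630477907 0.21264204593999178
```

play_rows([
  [0.0179,0.0086,0,0,0,0],
  [0.036,0.016,0,0,0,0],
  [0.036,0.016,0,0,0,0],
  [0.036,0.016,0,0,0,0],
  [0.036,0.016,0,0,0,0],
  [0.036,0.016,0,0,0,0],
  [0.036,0.016,0,0,0,0],
  [0.036,0.016,0,0,0,0],
  [0.036,0.016,0,0,0,0],
  [0.036,0.016,0,0,0,0],
], gripper=0.8)

```text
t: 45.93
eef_pos: [0.5817, 0.2292, 0.2149]
eef_rot: [-179.8, -0.0, 120.0]
ft_force: [0.6, 0.4, -0.3]
gripper_width: 0.8
gripper_force: 0.0
```

play_rows([
  [0.036,0.016,0,0,0,0],
  [0.036,0.016,0,0,0,0],
  [0.036,0.014,0,0,0,0],
  [0.026,0.01,0,0,0,0],
  [0.01,0.004,0,0,0,0],
  [0,0,0,0,0,0],
  [0,0,0,0,0,0.1163],
  [0,0,0,0,0,0.1163],
  [0,0,0,0,0,0.1163],
  [0,0,0,0,0,0.1163],
])

```text
t: 46.77
eef_pos: [0.5631, 0.3805, 0.2155]
eef_rot: [-179.9, 0.1, 92.9]
ft_force: [-0.2, -0.1, 0.0]
gripper_width: 0.802
gripper_force: 0.0
```

play_rows([
  [0,0,0.02,0,0,0.1163],
  [0,0,0.02,0,0,0.1163],
  [0,0,0.02,0,0,0.1163],
  [0,0,0.02,0,0,0.1163],
  [0,0,0.02,0,0,0.1163],
  [0,0,0,0,0,0],
  [0,0,0,0,0,0],
])

```text
t: 47.35
eef_pos: [0.5625, 0.3804, 0.1152]
eef_rot: [-179.9, 0.2, 60.1]
ft_force: [-0.5, -0.2, 1.0]
gripper_width: 0.799
gripper_force: 0.0
```

```bash
python3 - <<'E'
from m import *
Ws=np.nanmedian([cam('side')[1] for _ in range(4)],0); parts(Ws,0)
Ws=np.nanmedian([cam('top')[1] for _ in range(4)],0); parts(Ws,0)
m=((np.hypot(Ws[:,:,0]-.64,Ws[:,:,1]+.1715)<.06)&(Ws[:,:,2]>.0105)&(Ws[:,:,2]<.03)).astype(np.uint8); n,l=cv2.connectedComponents(m)
for i in range(1,n):
    if (l==i).sum()>50: print('in dish',circ(Ws[l==i]))
E
python3 go.py .5627 .3825
```

```text
part (array([564.8, 382. ]), array([40.6, 43. ]), 14.1, np.float64(10.0), 306) (array([565.2, 381.6]), 22.8)
part (array([ 780.7, -291.9]), array([36.4, 73.4]), 0.2, np.float64(8.0), 353) (array([ 790. , -291.6]), 37.1)
part (array([562.5, 383.2]), array([42.4, 41. ]), 0.7, np.float64(9.3), 325) (array([562.5, 382.4]), 22.8)
in dish (array([ 669.7, -169.6]), 23.1, np.float64(14.0), 322, array([ 669.6, -169.1]))
in dish (array([ 621.7, -144.1]), 23.0, np.float64(14.3), 325, array([ 621. , -144.1]))
[0.56325953 0.38251485 0.11717429] [ 1.79973694e+02 -6.59853467e-02  6.00479053e+01] 0.8033190619690934 [ 34.  32.   9.  67.   0. 154.]
tool dx dy -0.00029222174585291085 -0.0004773884993690924
```

play_rows([
  [0,0,0.02,0,0,0],
  [0,0,0.03,0,0,0],
  [0,0,0.025,0,0,0],
  [0,0,0.015,0,0,0],
  [0,0,0.008,0,0,0],
  [0,0,0,0,0,0],
  [0,0,0,0,0,0],
])

```text
t: 48.33
eef_pos: [0.5632, 0.3825, 0.0189]
eef_rot: [180.0, -0.0, 60.0]
ft_force: [-0.3, -0.4, 0.9]
gripper_width: 0.8
gripper_force: 0.0
```

play_rows([
  [0,0,0,0,0,0],
  [0,0,0,0,0,0],
  [0,0,0,0,0,0],
  [0,0,0,0,0,0],
  [0,0,0,0,0,0],
  [0,0,0,0,0,0],
], gripper=0.4)

```text
t: 48.83
eef_pos: [0.5638, 0.3829, 0.0202]
eef_rot: [179.9, -0.1, 60.0]
ft_force: [-0.9, -0.4, 6.7]
gripper_width: 0.516
gripper_force: 25.1
```

play_rows([
  [0,0,-0.01,0,0,0],
  [0,0,-0.03,0,0,0],
  [0,0,-0.04,0,0,0],
  [0,0,-0.04,0,0,0],
  [0,0,-0.04,0,0,0],
  [0,0,-0.04,0,0,0],
  [0,0,-0.02,0,0,0],
  [0,0,0,0,0,0],
  [0,0,0,0,0,0],
])

```text
t: 49.58
eef_pos: [0.5635, 0.3826, 0.2408]
eef_rot: [179.9, -0.2, 60.0]
ft_force: [0.3, -0.6, -0.8]
gripper_width: 0.522
gripper_force: 25.7
```

```bash
python3 go.py .6225 -.199
```

```text
[0.56346347 0.38261163 0.24080886] [179.90953408  -0.20221731  60.00016174] 0.5217704161994984 [ 34.  30.  22.  83.   0. 154.]
tool dx dy -0.474173144674294 0.3419316079652773
```

play_rows([
  [-0.012,0.009,0,0,0,0],
  [-0.03,0.0216,0,0,0,0],
  [-0.03,0.0216,0,0,0,0],
  [-0.03,0.0216,0,0,0,0],
  [-0.03,0.0216,0,0,0,0],
  [-0.03,0.0216,0,0,0,0],
  [-0.03,0.0216,0,0,0,0],
  [-0.03,0.0216,0,0,0,0],
  [-0.03,0.0216,0,0,0,0],
  [-0.03,0.0216,0,0,0,0],
])

```text
t: 50.42
eef_pos: [0.5968, 0.0339, 0.2369]
eef_rot: [-179.9, 0.1, 60.0]
ft_force: [-0.3, 0.2, -0.2]
gripper_width: 0.519
gripper_force: 25.7
```

play_rows([
  [-0.03,0.0216,0,0,0,0],
  [-0.03,0.0216,0,0,0,0],
  [-0.03,0.0216,0,0,0,0],
  [-0.03,0.0216,0,0,0,0],
  [-0.03,0.0216,0,0,0,0],
  [-0.03,0.0216,0,0,0,0],
  [-0.0122,0.0089,0,0,0,0],
  [0,0,0,0,0,0],
  [0,0,0,0,0,0],
  [0,0,0,0,0,0],
])

```text
t: 51.25
eef_pos: [0.6213, -0.1986, 0.2375]
eef_rot: [-179.9, -0.0, 60.0]
ft_force: [1.2, 1.2, -0.5]
gripper_width: 0.519
gripper_force: 25.7
```

```bash
python3 go.py .6225 -.199
```

```text
[ 0.62129195 -0.19858695  0.23746022] [-1.79884179e+02 -1.77564400e-03  6.00067992e+01] 0.5187139390512734 [-18.  27.  17.  80.   0. 102.]
tool dx dy 0.00024616892531678457 0.0012527554042406522
```

Descend 0.2105 to about 0.027, release and rise.

play_rows([
  [0,0.001,0.03,0,0,0],
  [0,0,0.04,0,0,0],
  [0,0,0.04,0,0,0],
  [0,0,0.04,0,0,0],
  [0,0,0.03,0,0,0],
  [0,0,0.015,0,0,0],
  [0,0,0.01,0,0,0],
  [0,0,0.005,0,0,0],
  [0,0,0,0,0,0],
  [0,0,0,0,0,0],
])

```text
t: 52.08
eef_pos: [0.6236, -0.1994, 0.0295]
eef_rot: [179.9, -0.0, 60.0]
ft_force: [-0.8, 0.2, 0.1]
gripper_width: 0.523
gripper_force: 25.7
```

play_rows([
  [0,0,0,0,0,0],
  [0,0,0,0,0,0],
  [0,0,0,0,0,0],
  [0,0,-0.01,0,0,0],
  [0,0,-0.03,0,0,0],
  [0,0,-0.04,0,0,0],
  [0,0,-0.04,0,0,0],
  [0,0,-0.04,0,0,0],
  [0,0,-0.03,0,0,0],
  [0,0,0,0,0,0],
], gripper=0.6)

```text
t: 52.92
eef_pos: [0.6252, -0.2007, 0.227]
eef_rot: [179.4, -0.1, 60.0]
ft_force: [-0.4, 0.1, -0.8]
gripper_width: 0.598
gripper_force: 0.0
```

play_rows([
  [0,-0.03,0,0,0,0],
  [0,-0.04,0,0,0,0],
  [0,-0.04,0,0,0,0],
  [0,-0.04,0,0,0,0],
  [0,-0.04,0,0,0,0],
  [0,-0.02,0,0,0,0],
  [0,0,0,0,0,0],
  [0,0,0,0,0,0],
])

```text
t: 53.58
eef_pos: [0.4407, -0.0945, 0.2197]
eef_rot: [179.9, -0.0, 60.0]
ft_force: [1.3, 0.3, -0.0]
gripper_width: 0.602
gripper_force: 0.0
```

```bash
python3 look.py top10.png; python3 - <<'E'
from m import *
Ws=np.nanmedian([cam('top')[1] for _ in range(6)],0)
m=((np.hypot(Ws[:,:,0]-.64,Ws[:,:,1]+.1715)<.06)&(Ws[:,:,2]>.0105)&(Ws[:,:,2]<.03)).astype(np.uint8); n,l=cv2.connectedComponents(m)
for i in range(1,n):
    if (l==i).sum()>50: print('in dish',circ(Ws[l==i]))
m=(np.hypot(Ws[:,:,0]-.6606,Ws[:,:,1]-.092)<.06)&(np.hypot(Ws[:,:,0]-.6606,Ws[:,:,1]-.092)>.028)&(Ws[:,:,2]>.07)&(Ws[:,:,2]<.09)
s,r,c=plane(Ws[m]); print('pan slope',np.degrees(s[:2]),r,m.sum())
E
```

```text
part (array([ 783. , -283.2]), array([60.6, 34.5]), 79.1, np.float64(8.4), 254) (array([ 781.1, -282.4]), 32.1)
wt on pan (array([658.8,  92.3]), 18.8, np.float64(125.6), 297, array([655. ,  91.3]))
53.7833 [ 0.44202182 -0.09532375  0.21841699] [ 1.79974851e+02 -9.99024615e-03  5.99763844e+01] [-12.   7. -14.  69.   0. 108.]
in dish (array([ 669.6, -169.1]), 22.9, np.float64(14.2), 320, array([ 669.6, -169.2]))
in dish (array([ 621.7, -144.2]), 23.0, np.float64(14.2), 292, array([ 622.9, -145.1]))
in dish (array([ 622.2, -198.8]), 22.8, np.float64(14.2), 330, array([ 622. , -198.4]))
pan slope [ 0.05146772 -0.0780214 ] 0.0010784308662477953 1939
```

View pics/top10.png

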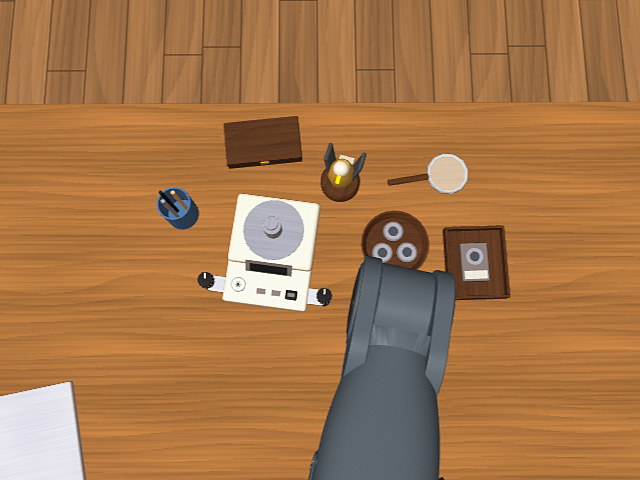

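Everything is in place: capsules at (393,231), (381,252) and (407,252) in the dish, the slab at (475,261) in the tray, and the weight at (270,226). The pan is level to within about 0.1°, and the eagle and pot are unmoved.

```bash
python3 -c "
from plant import robot
print(robot.finish_job())"
```

```text
the job is handed in; nothing more can be done
None
```

The job is handed in after about 54 s of robot time: pan level to within about 0.1°, zero key pressed to its stop with the pan empty, check weight standing mid-pan, three capsules in the dish, the one slab in the tray, and the eagle and pen pot left alone; no verdict came back.

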